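Refill the bakery's roll-down tin chute

TASK

Refill the sloping tin chute: press the dark pad on the short tail of its hatch down until the hatch tips over its balance point and springs fully open, then put the two short tins in, one after the other, each lying on its side across the ramp so that it rolls down under the clear roof to the end stop. Then swing the hatch shut again, let go, and leave the tall tin and everything else on the bench where it is.

Things in the scene. Friction and masses are not known exactly. Their poses are not given: they have to be found in the camera images.
- chute: fixed chute of bare metal on a base plate 300 x 110 mm, turned by up to 0.25 rad. Origin: on the table below the middle of its loading mouth; x downhill (away from the robot), y across, z up. The ramp falls 10 degrees: surface at z = 0.085 - 0.176 x (m, chute frame). Channel 66 mm wide inside: a short tin lies across it (axis along y) with 5 mm to spare at each end
- chute_load (a point): point on the ramp surface at the middle of the mouth (chute x 0, y 0, z 0.085); axes as the chute's. A tin lying across the ramp here has its middle 26.4 mm above it and rolls down by itself once released. The mouth runs from chute x = -0.075 to 0.073, open above once the hatch is open, with side walls only 28 mm above the ramp
- chute_roof (a point): top of the clear roof near its upper end (chute x 0.085, z 0.138). From x = 0.073 to the stop the channel has clear side walls and this clear roof, 64 mm above the ramp
- chute_stop (a point): foot of the end stop on the ramp (chute x 0.190, z 0.0515), a wall 46 mm high. The first tin comes to rest against it with its middle near chute x = 0.17, z = 0.08, the second behind it near x = 0.12, z = 0.09
- hatch (a joint): hatch angle in rad: 0 shut (level over the mouth), 1.5 fully open (panel upright along the mouth's -y side). A lift spring balances the steel panel: below about 0.6 rad its weight wins and it falls shut, above that the spring wins, swings it fully open and holds it. Opening takes under 1.5 N on the pad, closing 2 to 3 N at 60 mm from the hinge
- hatch_hinge (a point): middle of the hinge line (along chute x), chute x 0, y -0.045, z 0.152; its axes turn with the hatch (y along the panel to its free edge, z out of its outer face). Panel 150 mm long in x, 5 mm thick above the hinge line, free edge 88 mm from the hinge. To shut it, push its outer face (facing chute -y when open) over to chute +y and down. Posts beside the panel at x = -0.082 and 0.082
- hatch_pad (a point): middle of the top of the dark rubber press pad (50 x 24 mm) on the hatch's 60 mm wide tail, 55 mm from the hinge towards chute -y, 159 mm above the table when shut; the tail ends 20 mm farther out. Press it straight down about 38 mm; nothing is below it. The panel on the other side of the hinge then springs up to 1.5 rad
- hatch_edge (a point): middle of the outer face at the hatch's free edge, 88 mm from the hinge
- tin_a_center (a point): one of the two short tins to load, both alike: closed round tin of plain steel, 52 mm diameter, 56 mm tall, about 0.12 kg, standing upright on the table at the start, beside a taller tin of the same diameter. This point is the tin's middle; its z axis is the tin's own axis (up at the start)
- tin_b_center (a point): one of the two short tins to load, both alike: closed round tin of plain steel, 52 mm diameter, 56 mm tall, about 0.12 kg, standing upright on the table at the start, beside a taller tin of the same diameter. This point is the tin's middle; its z axis is the tin's own axis (up at the start)
- tall_tin: bystander: tall plain steel tin, 52 mm diameter, 96 mm tall (too long for the chute), standing among the short tins. Origin: centre of its underside
- jar: bystander: glass jar with a steel cap, 64 mm diameter, 100 mm tall. Origin: centre of its underside
- cutter_big: bystander: round steel pastry cutter, a ring 72 mm across, 28 mm tall. Origin: centre of its underside
- cutter_small: bystander: round steel pastry cutter, a ring 52 mm across, 28 mm tall. Origin: centre of its underside
- bowl: bystander: small steel bowl, 110 mm across, 50 mm tall. Origin: centre of its underside
- palette_knife: bystander: flat spatula about 240 mm long lying on the table, under 30 mm high. Origin: middle of its underside
- tin_a: the same short tin; origin: centre of its underside
- tin_b: the same short tin; origin: centre of its underside
Things that resemble listed ones, but are neither listed nor needed, are in the scene too. Leave any brown or orange look-alike of the tin_a alone.

How it is judged:
By the outcome, as a careful person would: the job done as asked, in the order asked, and still so for the second after the job is handed in, with the robot touching nothing.
It also fails if it takes over 72 s, if anything falls off the work surface, if the arm or the gripper's body presses on something with over 40 N, if the wrist force passes 120 N, or if a joint passes its speed limit or range.

ROBOT

A 6-joint arm with a two-finger parallel gripper is mounted at the origin on the work surface. World frame = base frame: x ahead of the robot, y to its left, z up, the work surface at z = 0. Lengths are in m, angles in rad, forces in N, time in s.
With the tool pointing down it reaches from about 0.325 to 0.925 m from the base axis. Payload 3.1 kg.
Tool frame: the origin (TCP) lies at the very end of the fingers, on their centre line; the grasp point (between the pads) lies 19 mm behind it (manip.tcp_to_grasp is the y of the grasp point in the tool frame, in m); y points along the fingers, x is the direction in which the jaws open and shut, and the axes are right-handed (so a half turn about y gives the same grasp; the last joint's range is limited). The gripper opens to 85 mm and grips with 20 to 120 N. Pads are 22 mm wide; open, the fingers measure 114 mm over their backs; the gripper's body (76 mm by 85 mm) begins 54 mm behind the grasp point. The pads swing forward as they close: fully open they stand 13 mm farther back than shut.
Start: joints at [1.103, 0.217, 1.613, -0, 1.311, -0.112], TCP at [0.218, 0.586, 0.231] pointing down, gripper open.
Joint ranges: [-2.75, 2.75], [-0.78, 2.1], [0.31, 2.55], [-1.13, 4.27], [0.13, 2.63], [-2.58, 2.58]. Speed limits (rad/s): [2.79, 2.79, 3.14, 3.14, 3.14, 3.14].

INTERFACE

Orientations are given as [roll, pitch, yaw] about the fixed x, y, z axes, in that order (R = Rz(yaw) Ry(pitch) Rx(roll)).
In Python, from workcell import telemetry, eyes, order, manip gives the robot as it stands.
- The arm moves only by the tool jog_arm, never from a script. Its argument "rows" is text: rows parted by semicolons, each of 6 numbers parted by spaces: the shift along the tool's x, y, z in mm, then the turn, a rotation vector about the tool's x, y, z in rad. A call has 1 to 10 rows; each row shifts and turns the commanded pose from where the row before left it, along the tool's axes as they then stand; what a row does not reach is not made up. A row lasts 1/12 s, in which the tool goes at most 41.7 mm and 7.16 degrees, less where a joint would pass 70% of its speed; a pose out of reach is approached as far as the arm can. A call with a gripper value outside its range is refused whole. "grip" is the finger opening in mm, from 0 to 85.4, set as the call begins (left out, the last holds). The fingers move at their own pace and stop on an object; "squeeze" is the grip in N (left out, the last holds). Time passes only in rows, so rows that do not move let the fingers close. It gives the time, the measured TCP pose, the force and the opening at its end, in the units of the state.
- telemetry.observe(): the state, without advancing time (a new reading comes with each control period).
- eyes.grab_frame(name): name is "side" or "top"; returns a dict with "image" (384x512x3 uint8, red, green, blue), "range_z" (384x512 float32, m along the optical axis (not along the pixel's ray), 0 where there is no reading), "intrinsics" (3x3 intrinsics, pixels), "R" (3x3) and "t" (3): a world point X has camera coordinates R X + t. Camera axes: x right, y down, z forward; pixel columns grow to the right and rows downward; lengths in m; the calibration is good to about 2 mm. A picture is of the moment at which its call begins.
- order.sign_off(): hands the job in, once; it reports no verdict.
The state is a dict: "t": time; "qpos": joint angles; "qd": joint speeds; "joint_efforts": joint torques, N m; "tool_pos": TCP position; "orientation": TCP orientation; "force": force on the tool from outside, world axes, zero at the start; "moment": the same for the moment, N m; "width": opening from 0.0 (shut) to 1.0 (fully open).
Only numpy, scipy, OpenCV 4.12 (cv2) and the standard library are available. Lean on these libraries where they do the work, as an engineer would, in place of code of your own. Each camera call takes 0.05 s, during which the arm holds its last target. There are 200 camera calls.

## Working session

There is one attempt and no reset: what is moved stays moved. The work goes in short steps, Python scripts to look and compute and a tool call to move; the robot and the scene stay as the last step left them, time stands still between calls to the robot, and variables do not carry over. Pictures are saved under pics/ and viewed, about 8 in all and at most 12, crops included, and the job is handed in when it is done.

Besides the shell and the picture viewer there is one more tool, called after ">>>" as a command line: name --argument value ..., lists and objects as JSON in quotes. jog_arm: Moves the arm, as the interface text tells. Its arguments: {"type":"object","properties":{"rows":{"type":"string"},"grip":{"type":"number"},"squeeze":{"type":"number"}},"required":["rows"]}

```bash
ls; mkdir -p pics; cat > h.py <<'E'
import numpy as np, cv2
from workcell import telemetry, eyes, order, manip
def grab(n):
    f=eyes.grab_frame(n); return f
def cloud(f):
    K=f["intrinsics"];z=f["range_z"];v,u=np.indices(z.shape)
    P=np.stack([(u-K[0,2])/K[0,0]*z,(v-K[1,2])/K[1,1]*z,z],-1)
    W=(P-f["t"])@f["R"]; W[z==0]=np.nan
    return W
E
python3 - <<'E'
from h import *
print(telemetry.observe(), manip.tcp_to_grasp)
for n in("top","side"):
    f=grab(n); np.savez(f"{n}0.npz",**f)
    cv2.imwrite(f"pics/{n}0.png",cv2.resize(f["image"][:,:,::-1],(800,600),interpolation=cv2.INTER_CUBIC))
    print(n,f["intrinsics"],f["R"],f["t"],-f["R"].T@f["t"])
E
```

```text
pics
{'t': 0.0, 'qpos': array([ 1.10280305e+00,  2.17788681e-01,  1.61490760e+00, -1.75389783e-05,
        1.31131090e+00, -1.12200454e-01]), 'qd': array([-0.00196882, -0.00078022,  0.00143441, -0.00089051, -0.00069875,
       -0.00038235]), 'joint_efforts': array([-8.54541904e-04, -3.96861970e+01, -3.03844965e+01, -1.62521746e-04,
        1.00626494e-02, -5.56030145e-06]), 'tool_pos': array([0.21732556, 0.58513574, 0.22996072]), 'orientation': array([-1.57054282,  0.00240124,  1.21500833]), 'force': array([ 0.57227776, -0.44848897,  0.28742369]), 'moment': array([-0.00917876,  0.03533888,  0.07645309]), 'width': 1.0007563615597705} -0.0187
top [[393.4130249    0.         248.16254863]
 [  0.         393.4130249  190.2357313 ]
 [  0.           0.           1.        ]] [[-0.02184823 -0.99969288 -0.01169606]
 [-0.99634352  0.02273857 -0.08235624]
 [ 0.0825969   0.00985396 -0.99653432]] [-0.00945448  0.56828128  1.15736487] [ 0.47040205 -0.0337781   1.20004474]
side [[429.89928844   0.         256.58443095]
 [  0.         429.89928844 184.5470009 ]
 [  0.           0.           1.        ]] [[-0.95151213 -0.30733396 -0.01305767]
 [-0.15053252  0.50223061 -0.85153061]
 [ 0.26826224 -0.8082761  -0.52414227]] [0.5505216  0.23493804 1.02452071] [0.28435357 0.87929651 0.74424007]
```

View pics/top0.png

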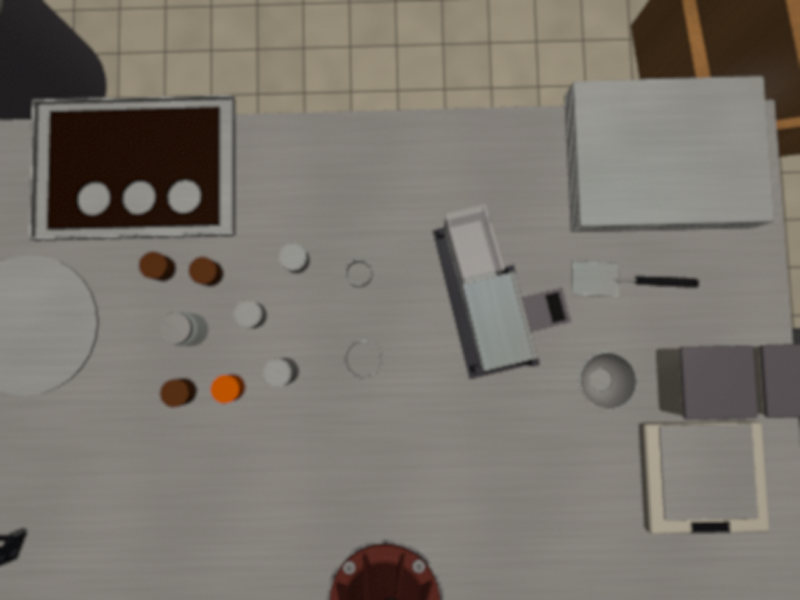

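View pics/side0.png

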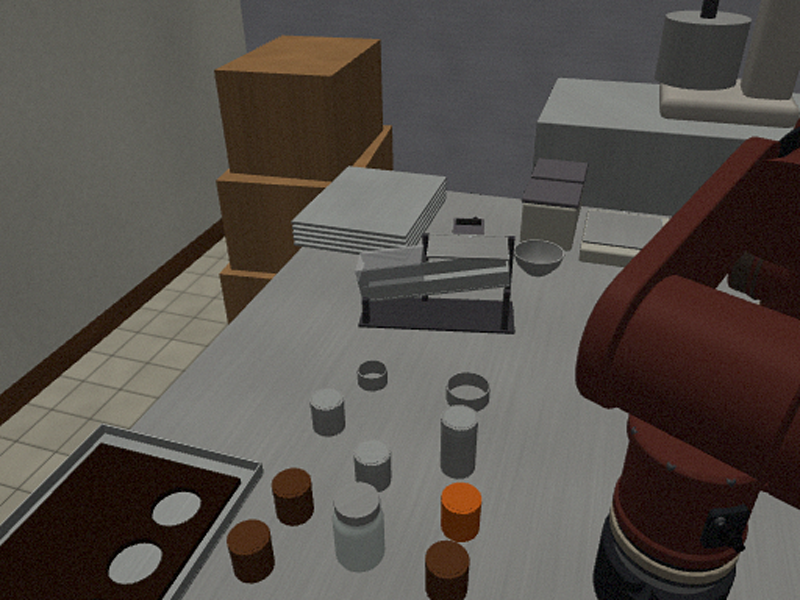

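The top view shows three plain steel tins at (293,257), (249,314) and (279,372). The side view puts them at (328,412), (372,466) and (458,440), and the last is clearly taller, so it is the tall tin. The brown and orange tins are decoys and the jar is at (180,328). The chute runs from (463,215) to (505,370), with its hatch at (500,320) and dark pad at (556,307).

```bash
python3 - <<'E'
from h import *
f=dict(np.load("top0.npz")); W=cloud(f); s=0.64
im=f["image"]
print("table z",np.nanmedian(W[270:280,300:350,2]))
H=W[...,2]
for n,(u,v) in dict(A=(293,257),B=(249,314),T=(279,372)).items():
    u=int(u*s);v=int(v*s)
    sub=np.zeros(H.shape,bool);sub[v-18:v+18,u-18:u+18]=True
    top=np.nanmax(np.where(sub,H,np.nan)); top=np.nanpercentile(H[v-4:v+5,u-4:u+5],50)
    m=sub&(np.abs(H-top)<.006)
    P=W[m]; (c,r)=cv2.minEnclosingCircle(P[:,:2].astype(np.float32))
    print(n,"top",top,"mean",P.mean(0),"circle",c,r,m.sum())
# hatch panel & roof etc
u,v=np.meshgrid(np.arange(512),np.arange(384)); 
reg=(u>275)&(u<370)&(v>125)&(v<245)
m=reg&(np.abs(H-.157)<.007)
n,l,st,cc=cv2.connectedComponentsWithStats(m.astype(np.uint8))
k=[i for i in range(1,n) if st[i,4]>40]
for i in k:
    P=W[l==i]; r=cv2.minAreaRect((P[:,:2]*1000).astype(np.float32)); print(i,st[i],P.mean(0),r)
g=im.max(2)
pad=(u>335)&(u<368)&(v>180)&(v<212)&(g<50)
P=W[pad];print("pad",pad.sum(),P.mean(0),np.median(P,0),cv2.minAreaRect((P[:,:2]*1000).astype(np.float32)))
for i,(x,y,w,h) in enumerate([(170,145,45,45)]):pass
# crops
a=cv2.resize(im[145:260,100:220],None,fx=3.3,fy=3.3,interpolation=2)
b=cv2.resize(im[125:245,270:370],None,fx=3.3,fy=3.3,interpolation=2)
h=max(a.shape[0],b.shape[0]);o=np.zeros((h,a.shape[1]+b.shape[1],3),np.uint8);o[:a.shape[0],:a.shape[1]]=a;o[:b.shape[0],a.shape[1]:]=b
cv2.imwrite("pics/crop1.png",o[...,::-1])
E
```

```text
table z 0.000848959485463324
A top 0.056517114084414725 mean [0.6460877  0.15540751 0.05651881] circle (0.646492600440979, 0.1555376648902893) 0.026415111497044563 248
B top 0.05733319388107779 mean [0.54060765 0.24030418 0.05661807] circle (0.5408757328987122, 0.24090930819511414) 0.026453811675310135 259
T top 0.09688739097640525 mean [0.43113765 0.17922294 0.09683492] circle (0.4308137893676758, 0.17947137355804443) 0.026470888406038284 276
1 [ 297  170   69   67 2621] [ 0.51647085 -0.23069688  0.15766795] ((520.42333984375, -246.765625), (175.90997314453125, 163.6532440185547), 12.206872940063477)
pad 136 [ 0.53402567 -0.30571512  0.15931007] [ 0.53484778 -0.30564918  0.15906475] ((533.876953125, -305.41790771484375), (45.39043045043945, 21.483137130737305), 11.334491729736328)
```

View pics/crop1.png

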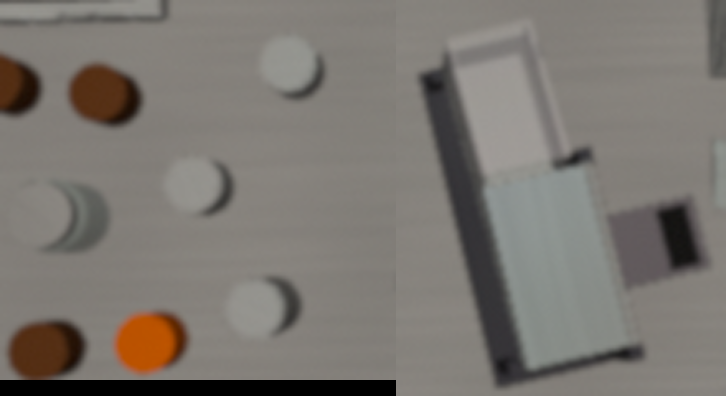

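The enlarged crop confirms it. The short tins are A (290,65) and B (195,185), with tops at z≈0.057. The tall tin at (258,308) has its top at z=0.097, and the chute's dark pad is at (680,237). Next I'll work out the chute frame and the first move.

```bash
cat >> h.py <<'E'
from scipy.spatial.transform import Rotation as Ro
def plan(pos,delta,yaw,n,start=None):
    """rows to target; tool y tilted delta from down, jaw yaw"""
    if start is None:
        s=telemetry.observe(); p=s["tool_pos"];R=Ro.from_euler("xyz",s["orientation"])
    else: p=np.array(start[0],float);R=Ro.from_euler("xyz",[-np.pi/2+start[1],0,start[2]])
    T=Ro.from_euler("xyz",[-np.pi/2+delta,0,yaw])
    w=(R.inv()*T).as_rotvec()/n; d=(np.array(pos)-p)/n
    print("per row mm %.1f rad %.3f"%(np.linalg.norm(d)*1000,np.linalg.norm(w)))
    out=[]
    for k in range(n):
        x=R.inv().apply(d)*1000; out.append("%.1f %.1f %.1f %.3f %.3f %.3f"%(*x,*w)); R=R*Ro.from_rotvec(w)
    for i in range(0,n,10): print("; ".join(out[i:i+10]))
E
python3 - <<'E'
from h import *
f=dict(np.load("top0.npz")); W=cloud(f);H=W[...,2]
u,v=np.meshgrid(np.arange(512),np.arange(384))
m=((u>290)&(u<350)&(v>165)&(v<245)&(np.abs(H-.157)<.007)).astype(np.uint8)
e=cv2.morphologyEx(m,cv2.MORPH_OPEN,np.ones((31,31)))
P=W[(e>0)&(f["image"].max(2)>125)]
print(m.sum(),e.sum(),len(P))
r=cv2.minAreaRect((P[:,:2]*1000).astype(np.float32));print("panel",r,P.mean(0))
# yaw from roof/channel: long edges ; bright panel mask
g=f["image"].min(2); b=((u>290)&(u<350)&(v>165)&(v<245)&(np.abs(H-.157)<.01)&(g>115)).astype(np.uint8)
n,l,st,c=cv2.connectedComponentsWithStats(b); i=1+st[1:,4].argmax(); P=W[l==i]
r=cv2.minAreaRect((P[:,:2]*1000).astype(np.float32)); print("bright",st[i],r,P.mean(0))
c=np.array(r[0])/1000; pad=np.array([.5343,-.3056]); d=c-pad
print("yaw from pad",np.arctan2(-d[0],d[1]),np.linalg.norm(d))
E
```

```text
2322 0 0
panel ((0.0, 0.0), (0.0, 0.0), 0.0) [nan nan nan]
bright [ 297  175   47   62 1892] ((513.7841186523438, -212.57293701171875), (148.12515258789062, 93.00698852539062), 12.0559663772583) [ 0.51341772 -0.21131546  0.15759919]
yaw from pad 0.21706216883527304 0.09526245764044067<stdin>:8: RuntimeWarning: Mean of empty slice.
  ret = um.true_divide(
```

```bash
cat >> h.py <<'E'
O=np.array([.513,-.210]);YC=.213
def ch(x,y,z): c,s=np.cos(YC),np.sin(YC); return [O[0]+c*x-s*y,O[1]+s*x+c*y,z]
E
python3 -c "
from h import *
plan(ch(0,-.1,.19),.2,YC,25)"
```

```text
per row mm 37.9 rad 0.041
-29.1 1.7 -24.3 0.007 0.040 -0.004; -28.1 1.4 -25.5 0.007 0.040 -0.004; -27.0 1.1 -26.6 0.007 0.040 -0.004; -26.0 0.7 -27.6 0.007 0.040 -0.004; -24.8 0.4 -28.7 0.007 0.040 -0.004; -23.7 0.1 -29.6 0.007 0.040 -0.004; -22.5 -0.2 -30.6 0.007 0.040 -0.004; -21.2 -0.5 -31.4 0.007 0.040 -0.004; -20.0 -0.8 -32.2 0.007 0.040 -0.004; -18.7 -1.1 -33.0 0.007 0.040 -0.004
-17.3 -1.5 -33.7 0.007 0.040 -0.004; -15.9 -1.8 -34.4 0.007 0.040 -0.004; -14.6 -2.1 -35.0 0.007 0.040 -0.004; -13.1 -2.4 -35.5 0.007 0.040 -0.004; -11.7 -2.7 -36.0 0.007 0.040 -0.004; -10.2 -3.0 -36.4 0.007 0.040 -0.004; -8.8 -3.4 -36.8 0.007 0.040 -0.004; -7.3 -3.7 -37.0 0.007 0.040 -0.004; -5.8 -4.0 -37.3 0.007 0.040 -0.004; -4.3 -4.2 -37.5 0.007 0.040 -0.004
-2.8 -4.5 -37.6 0.007 0.040 -0.004; -1.2 -4.8 -37.6 0.007 0.040 -0.004; 0.3 -5.1 -37.6 0.007 0.040 -0.004; 1.8 -5.4 -37.5 0.007 0.040 -0.004; 3.3 -5.6 -37.4 0.007 0.040 -0.004
```

>>> jog_arm --rows "-29 1 -24 0 0.04 0; -28 1 -26 0 0.04 0; -27 1 -27 0 0.04 0; -26 1 -28 0 0.04 0; -25 0 -29 0 0.04 0; -24 0 -30 0 0.04 0; -22 0 -31 0 0.04 0; -21 -1 -31 0 0.04 0; -20 -1 -32 0 0.04 0; -19 -1 -33 0 0.04 0" --grip 0

```text
t: 0.93
tool_pos: [0.3455, 0.2261, 0.2299]
orientation: [-1.571, 0.0, 0.814]
force: [1.5, 0.5, -0.2]
width: 0.001
```

>>> jog_arm --rows "-17 0 -34 0 0.04 0; -16 0 -34 0 0.04 0; -15 0 -35 0 0.04 0; -13 0 -36 0 0.04 0; -12 0 -36 0 0.04 0; -10 0 -36 0 0.04 0; -9 0 -37 0 0.04 0; -7 0 -37 0 0.04 0; -6 0 -37 0 0.04 0; -4 0 -37 0 0.04 0"

```text
t: 1.77
tool_pos: [0.4718, -0.13, 0.2298]
orientation: [-1.57, 0.0, 0.412]
force: [0.6, 0.7, -0.1]
width: 0.001
```

```bash
python3 -c "
from h import *
s=telemetry.observe();print(s['t'],s['tool_pos'],s['orientation'],s['qpos'],s['width'])
plan(ch(0,-.1,.185),.2,YC,8)"
```

```text
1.7667 [ 0.47181212 -0.12996458  0.22984377] [-1.57022650e+00  3.52201438e-04  4.12339906e-01] [-4.12401835e-01 -7.57959514e-02  1.92682160e+00  1.33296553e-04
  1.29122453e+00 -8.24778466e-01] 0.000627778371214805
per row mm 24.2 rad 0.035
-1.8 5.6 -23.5 0.025 0.025 -0.003; -1.2 5.0 -23.7 0.025 0.025 -0.003; -0.6 4.4 -23.8 0.025 0.025 -0.003; -0.0 3.8 -23.9 0.025 0.025 -0.003; 0.6 3.2 -24.0 0.025 0.025 -0.003; 1.1 2.6 -24.0 0.025 0.025 -0.003; 1.7 2.0 -24.1 0.025 0.025 -0.003; 2.3 1.4 -24.1 0.025 0.025 -0.003
```

>>> jog_arm --rows "-2 5 -23 0.025 0.025 -0.003; -1 5 -24 0.025 0.025 -0.003; -1 4 -24 0.025 0.025 -0.003; 0 4 -24 0.025 0.025 -0.003; 1 3 -24 0.025 0.025 -0.003; 1 3 -24 0.025 0.025 -0.003; 2 2 -24 0.025 0.025 -0.003; 2 1 -24 0.025 0.025 -0.003; 0 0 0 0 0 0"

```text
t: 2.52
tool_pos: [0.5344, -0.3101, 0.1837]
orientation: [-1.369, -0.002, 0.209]
force: [0.1, 0.1, -0.4]
width: -0.002
```

```bash
python3 -c "
from h import *
s=telemetry.observe();print(s['t'],s['tool_pos'],s['orientation'],s['force'], ch(0,-.1,.185))
plan(ch(0,-.1,.119),.2,YC,10)
f=grab('top'); cv2.imwrite('pics/t1.png',cv2.resize(f['image'][120:260,270:400],None,fx=4,fy=4,interpolation=2)[...,::-1])"
```

```text
2.5167 [ 0.5343673  -0.31009229  0.18374903] [-1.36944376 -0.00171466  0.2094814 ] [ 0.08034921  0.10110521 -0.39643437] [np.float64(0.5341393050120289), np.float64(-0.3077401134826864), 0.185]
per row mm 6.5 rad 0.000
0.0 6.4 -1.1 -0.000 -0.000 0.000; 0.0 6.4 -1.1 -0.000 -0.000 0.000; 0.0 6.4 -1.1 -0.000 -0.000 0.000; 0.0 6.4 -1.1 -0.000 -0.000 0.000; 0.0 6.4 -1.1 -0.000 -0.000 0.000; 0.0 6.4 -1.1 -0.000 -0.000 0.000; 0.0 6.4 -1.1 -0.000 -0.000 0.000; 0.0 6.4 -1.1 -0.000 -0.000 0.000; 0.0 6.4 -1.1 -0.000 -0.000 0.000; 0.0 6.4 -1.1 -0.000 -0.000 0.000
```

View pics/t1.png

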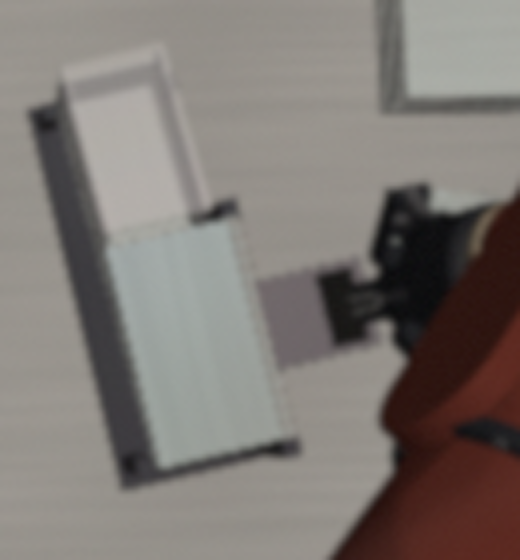

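The fingertips at (365,300) sit over the pad, whose visible part is at (335,305), so I'll press down.

>>> jog_arm --rows "0 6.4 -1 0 0 0; 0 6.4 -1 0 0 0; 0 6.4 -1 0 0 0; 0 6.4 -1 0 0 0; 0 6.4 -1 0 0 0; 0 6.4 -1 0 0 0; 0 6.4 -1 0 0 0; 0 6.4 -1 0 0 0; 0 6.4 -1 0 0 0; 0 6.4 -1 0 0 0"

```text
t: 3.4
tool_pos: [0.5342, -0.3029, 0.1211]
orientation: [-1.37, -0.004, 0.214]
force: [0.7, -0.0, 0.3]
width: 0.001
```

```bash
python3 -c "
from h import *
s=telemetry.observe();print(s['tool_pos'],s['force'])
f=grab('side'); cv2.imwrite('pics/s2.png',cv2.resize(f['image'][120:240,200:370],None,fx=4,fy=4,interpolation=2)[...,::-1])"
```

```text
[ 0.5342194  -0.30287491  0.12111441] [ 0.65260476 -0.02594786  0.28923712]
```

View pics/s2.png

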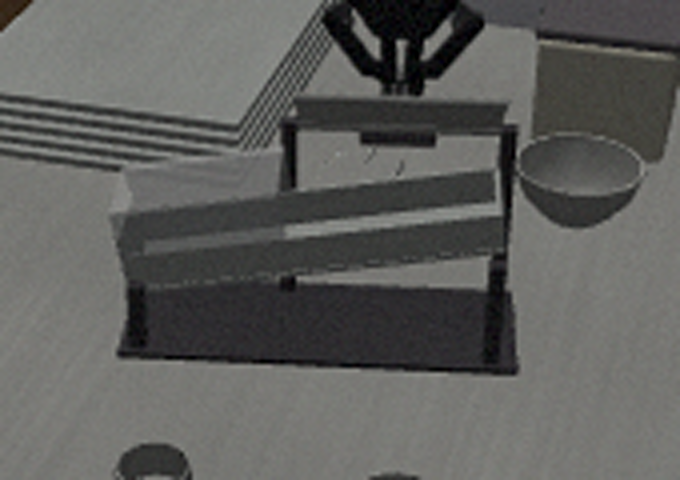

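The panel shows its inner face at (400,110) and there's almost no force, so it is just past balance. I'll press a little more and wait.

>>> jog_arm --rows "0 3 0 0 0 0; 0 3 0 0 0 0; 0 0 0 0 0 0; 0 0 0 0 0 0; 0 0 0 0 0 0; 0 0 0 0 0 0; 0 0 0 0 0 0; 0 0 0 0 0 0"

```text
t: 4.12
tool_pos: [0.5342, -0.3019, 0.1163]
orientation: [-1.37, -0.004, 0.214]
force: [0.1, -0.8, 0.0]
width: -0.002
```

```bash
cat > hatch.py <<'E'
from h import *
# panel: points in chute frame above z .165, |x|<.07
def cf(W):
    c,s=np.cos(YC),np.sin(YC);d=W[...,:2]-O;return np.stack([c*d[...,0]+s*d[...,1],-s*d[...,0]+c*d[...,1],W[...,2]],-1)
def panel():
    C=cf(cloud(grab("side"))); m=(abs(C[...,0])<.065)&(C[...,1]>-.07)&(C[...,1]<.05)&(C[...,2]>.150)&(C[...,2]<.26)
    P=C[m]; 
    print("n",len(P)); 
    if len(P)>20:
        print("pct",np.round(np.percentile(P,[3,50,97],axis=0),3).tolist())
        q=P[:,1:]-P[:,1:].mean(0); v=np.linalg.svd(q,full_matrices=0)[2][0]; print("angle",np.arctan2(*(v*np.sign(v[1]))[::-1]))
panel()
E
python3 hatch.py; python3 -c "
from h import *
print(telemetry.observe()['force'],telemetry.observe()['tool_pos'])
plan(ch(0,-.16,.24),.2,YC,6)"
```

```text
n 1241
pct [[-0.061, -0.043, 0.153], [-0.001, -0.038, 0.197], [0.06, -0.033, 0.239]]
angle 1.514362106475261
[ 0.84664616 -0.40833873  0.57753666] [ 0.53412373 -0.30181373  0.11624208]
per row mm 23.4 rad 0.001
-0.1 -22.4 -6.6 -0.000 0.000 0.001; -0.1 -22.4 -6.6 -0.000 0.000 0.001; -0.2 -22.4 -6.6 -0.000 0.000 0.001; -0.2 -22.4 -6.6 -0.000 0.000 0.001; -0.2 -22.4 -6.6 -0.000 0.000 0.001; -0.2 -22.4 -6.6 -0.000 0.000 0.001
```

>>> jog_arm --rows "0 -22 -7 0 0 0; 0 -22 -7 0 0 0; 0 -22 -7 0 0 0; 0 -22 -7 0 0 0; 0 -22 -7 0 0 0; 0 -35 0 0 0 0; 0 -35 0 0 0 0; 0 -20 0 0 0 0; 0 0 0 0 0 0" --grip 85

```text
t: 4.92
tool_pos: [0.5513, -0.3772, 0.3125]
orientation: [-1.38, -0.011, 0.213]
force: [0.9, -0.6, 1.0]
width: 0.999
```

```bash
cat > pick.py <<'E'
from h import *
import sys
def pose(c,yaw,d,along):
    R=Ro.from_euler("xyz",[-np.pi/2+d,0,yaw]); return np.array(c)+R.as_matrix()[:,1]*along
E
python3 -c "
from hatch import *
from pick import *
s=telemetry.observe();print(s['tool_pos'],s['orientation'],s['width'])
p=pose([.5408,.2405,.028],-.07,.7,.018-.11);print(p)
w=[.535,-.1,.30]
plan(w,.35,.1,10); plan(p,.7,-.07,10,(w,.35,.1))
C=cf(cloud(grab('top')))
# cross-section of the mouth: heights vs y at several x
for x0 in (-.05,-.02,.02,.05):
    m=(abs(C[...,0]-x0)<.008)&(abs(C[...,1])<.07)
    P=C[m]; h=P[:,2]-(.085-.176*P[:,0])
    r=P[abs(h)<.008]; w_=P[(h>.018)&(h<.04)]
    print(x0,'ramp y',np.round(np.percentile(r[:,1],[1,99]),3),'dz',np.round(np.median(h[abs(h)<.008]),4),'wall y',np.round(np.sort(w_[:,1]),3)[::max(1,len(w_)//8)])
"
```

```text
n 1241
pct [[-0.061, -0.043, 0.153], [-0.001, -0.038, 0.197], [0.06, -0.033, 0.239]]
angle 1.5178904568409997
[ 0.55037638 -0.37605228  0.30921157] [-1.37608911 -0.00821678  0.21348683] 0.9943332928645231
[0.53665463 0.18137712 0.09836548]
per row mm 27.7 rad 0.019
4.3 6.2 26.6 0.015 0.011 -0.002; 4.0 6.6 26.6 0.015 0.011 -0.002; 3.7 7.1 26.5 0.015 0.011 -0.002; 3.4 7.5 26.4 0.015 0.011 -0.002; 3.1 7.9 26.3 0.015 0.011 -0.002; 2.8 8.3 26.2 0.015 0.011 -0.002; 2.5 8.7 26.1 0.015 0.011 -0.002; 2.2 9.1 26.0 0.015 0.011 -0.002; 1.8 9.5 25.9 0.015 0.011 -0.002; 1.5 9.9 25.8 0.015 0.011 -0.002
per row mm 34.6 rad 0.039
3.0 28.5 19.4 0.035 0.015 -0.009; 2.4 29.2 18.4 0.035 0.015 -0.009; 1.9 29.9 17.4 0.035 0.015 -0.009; 1.4 30.5 16.4 0.035 0.015 -0.009; 0.9 31.0 15.3 0.035 0.015 -0.009; 0.4 31.6 14.2 0.035 0.015 -0.009; -0.0 32.0 13.1 0.035 0.015 -0.009; -0.5 32.5 12.0 0.035 0.015 -0.009; -0.9 32.9 10.8 0.035 0.015 -0.009; -1.4 33.2 9.7 0.035 0.015 -0.009
-0.05 ramp y [-0.032  0.038] dz 0.0004 wall y [-0.035 -0.035 -0.034 -0.032 -0.032 -0.032  0.034  0.036  0.036  0.037
  0.037]
-0.02 ramp y [-0.049  0.038] dz 0.0009 wall y [-0.047 -0.046 -0.035 -0.034 -0.033 -0.032 -0.032 -0.031  0.035  0.036
  0.037  0.037]
0.02 ramp y [-0.049  0.038] dz 0.0006 wall y [-0.047 -0.047 -0.035 -0.034 -0.032 -0.032 -0.032 -0.032  0.035  0.036
  0.037  0.037]
0.05 ramp y [-0.032  0.037] dz 0.0008 wall y [-0.035 -0.033 -0.032 -0.032 -0.031  0.035  0.036  0.037  0.037]
```

>>> jog_arm --rows "4 6 27 0.015 0.011 -0.002; 4 7 27 0.015 0.011 -0.002; 4 7 26 0.015 0.011 -0.002; 3 8 26 0.015 0.011 -0.002; 3 8 26 0.015 0.011 -0.002; 3 8 26 0.015 0.011 -0.002; 3 9 26 0.015 0.011 -0.002; 2 9 26 0.015 0.011 -0.002; 2 10 26 0.015 0.011 -0.002; 2 10 26 0.015 0.011 -0.002"

```text
t: 5.85
tool_pos: [0.5322, -0.0962, 0.2927]
orientation: [-1.216, 0.011, 0.102]
force: [0.1, 0.3, 0.0]
width: 0.992
```

>>> jog_arm --rows "3 28 19 0.035 0.015 -0.009; 2 29 18 0.035 0.015 -0.009; 2 30 17 0.035 0.015 -0.009; 1 30 16 0.035 0.015 -0.009; 1 31 15 0.035 0.015 -0.009; 0 32 14 0.035 0.015 -0.009; 0 32 13 0.035 0.015 -0.009; 0 32 12 0.035 0.015 -0.009; -1 33 11 0.035 0.015 -0.009"

```text
t: 6.6
tool_pos: [0.5312, 0.1543, 0.1114]
orientation: [-0.903, 0.006, -0.055]
force: [0.2, -0.8, -0.1]
width: 0.998
```

```bash
sed -i 's/O=np.array.*;YC/O=np.array([.5125,-.208]);YC/' h.py; python3 -c "
from pick import *
s=telemetry.observe();print(s['t'],s['tool_pos'],s['orientation'],s['qpos'],s['force'])
p=pose([.5408,.2405,.028],-.07,.7,.018-.11)
g=pose([.5408,.2405,.028],-.07,.7,.018)
plan(p,.7,-.07,2);plan(g,.7,-.07,5,(p,.7,-.07))
"
```

```text
6.6 [0.53115444 0.15430106 0.11141352] [-0.90329314  0.00618345 -0.05521626] [-0.19914919  0.24507311  1.97173224  0.73024507  1.16140567 -0.52472451] [ 0.21895049 -0.79426576 -0.10637375]
per row mm 15.3 rad 0.018
2.0 13.6 6.7 0.016 0.004 -0.007; 1.9 13.7 6.5 0.016 0.004 -0.007
per row mm 22.0 rad 0.000
-0.0 22.0 0.0 0.000 0.000 0.000; -0.0 22.0 0.0 0.000 0.000 0.000; -0.0 22.0 0.0 0.000 0.000 0.000; -0.0 22.0 0.0 0.000 0.000 0.000; -0.0 22.0 0.0 0.000 0.000 0.000
```

```bash
python3 -c "
from pick import *
p=pose([.5408,.2405,.028],-.07,.87,.018-.10)
g=pose([.5408,.2405,.028],-.07,.87,.018);print(p,g)
plan(p,.87,-.07,4)
"
```

```text
[0.53641633 0.17797852 0.08087578] [0.54176227 0.25422423 0.01639312]
per row mm 9.7 rad 0.051
1.0 9.7 -0.0 0.051 0.002 -0.004; 1.0 9.7 -0.5 0.051 0.002 -0.004; 1.0 9.7 -1.0 0.051 0.002 -0.004; 0.9 9.6 -1.5 0.051 0.002 -0.004
```

>>> jog_arm --rows "1 10 0 0.05 0.002 -0.004; 1 10 -0.5 0.05 0.002 -0.004; 1 10 -1 0.05 0.002 -0.004; 1 10 -1.5 0.05 0.002 -0.004; 0 0 0 0 0 0; 0 0 0 0 0 0"

```text
t: 7.1
tool_pos: [0.5362, 0.1776, 0.0802]
orientation: [-0.705, 0.003, -0.071]
force: [-0.4, 0.5, 0.3]
width: 0.993
```

```bash
python3 -c "
from pick import *
s=telemetry.observe();print(s['tool_pos'],s['orientation'])
g=pose([.5408,.2405,.028],-.07,.87,.018)
plan(g,.87,-.07,8)
"
```

```text
[0.53624987 0.17761489 0.08024873] [-0.70496371  0.00263073 -0.07068686]
per row mm 12.5 rad 0.001
0.0 12.5 0.1 0.001 -0.000 -0.000; 0.0 12.5 0.1 0.001 -0.000 -0.000; 0.0 12.5 0.1 0.001 -0.000 -0.000; 0.0 12.5 0.1 0.001 -0.000 -0.000; 0.0 12.5 0.1 0.001 -0.000 -0.000; 0.0 12.5 0.1 0.001 -0.000 -0.000; 0.0 12.5 0.1 0.001 -0.000 -0.000; 0.0 12.5 0.1 0.001 -0.000 -0.000
```

>>> jog_arm --rows "0 17 0 0 0 0; 0 17 0 0 0 0; 0 17 0 0 0 0; 0 17 0 0 0 0; 0 16 0 0 0 0; 0 16 0 0 0 0; 0 0 0 0 0 0; 0 0 0 0 0 0"

```text
t: 7.77
tool_pos: [0.5436, 0.2541, 0.017]
orientation: [-0.705, -0.002, -0.069]
force: [0.5, -0.4, 0.9]
width: 0.997
```

```bash
python3 -c "
from pick import *
s=telemetry.observe();print(s['tool_pos'],s['orientation'],s['force'])
f=grab('side'); cv2.imwrite('pics/s3.png',cv2.resize(f['image'][225:345,180:340],None,fx=4,fy=4,interpolation=2)[...,::-1])
"
```

```text
[0.54358421 0.25408251 0.01702187] [-0.70483951 -0.00203981 -0.06897425] [ 0.46416842 -0.40392777  0.9176427 ]
```

View pics/s3.png

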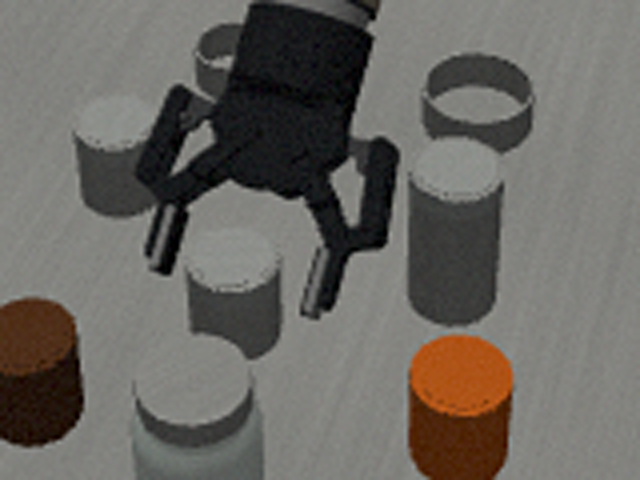

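The open jaws, with fingertips at (162,265) and (315,312), straddle tin B at (235,290), so I'll close.

>>> jog_arm --rows "0 0 0 0 0 0; 0 0 0 0 0 0; 0 0 0 0 0 0; 0 0 0 0 0 0; 0 0 0 0 0 0; 0 0 0 0 0 0; 0 0 0 0 0 0; 0 0 0 0 0 0" --grip 40 --squeeze 45

```text
t: 8.48
tool_pos: [0.5455, 0.2529, 0.0189]
orientation: [-0.704, -0.005, -0.071]
force: [-0.9, -3.2, 5.0]
width: 0.593
```

```bash
python3 -c "
from pick import *
s=telemetry.observe();print(s['tool_pos'],s['orientation'],s['force'],s['width']*85.4)
"
```

```text
[0.54548004 0.25285639 0.01889177] [-0.70389429 -0.00520722 -0.07135061] [-0.93899492 -3.21813174  5.02149357] 50.631918788413735
```

>>> jog_arm --rows "0 -6 8 0 0 0; 0 -13 15 0 0 0; 0 -19 23 0 0 0; 0 -19 23 0 0 0; 0 -19 23 0 0 0; 0 -19 23 0 0 0; 0 0 0 0 0 0; 0 0 0 0 0 0"

```text
t: 9.15
tool_pos: [0.5453, 0.2551, 0.1689]
orientation: [-0.706, -0.009, -0.07]
force: [0.4, -0.0, -1.3]
width: 0.597
```

```bash
python3 -c "
from pick import *
s=telemetry.observe();p=s['tool_pos'];print(p,s['orientation'],s['force'],s['width']*85.4)
R=Ro.from_euler('xyz',s['orientation']).as_matrix()
for n in ('side','top'):
    f=grab(n); W=cloud(f); im=f['image'].astype(int)
    T=(W-p)@R   # tool coords
    m=(abs(T[...,0])<.022)&(T[...,1]>-.065)&(T[...,1]<.05)&(abs(T[...,2])<.06)&(im.max(2)>70)
    # tin coords: axis a in tool yz
    P=T[m]; print(n,len(P), np.round(np.percentile(P,[2,50,98],axis=0),4).tolist())
    if n=='side':
        x0,y0=np.argwhere(m).min(0);x1,y1=np.argwhere(m).max(0)
        cv2.imwrite('pics/s4.png',cv2.resize(f['image'][max(0,x0-50):x1+50,max(0,y0-60):y1+60],None,fx=4,fy=4,interpolation=2)[...,::-1])
    # cap: points in world with highest z plateau
    z=W[m][:,2]; zt=np.percentile(z,97); c=W[m][abs(z-zt)<.005]; print('top cap z',zt,c.mean(0),len(c))
"
```

```text
[0.54525323 0.25510214 0.1689407 ] [-0.70626558 -0.00905934 -0.07049674] [ 0.41418709 -0.02839837 -1.2631412 ] 50.95583136336337
side 324 [[-0.0209, -0.047, -0.0044], [-0.0004, -0.028, 0.0245], [0.0204, 0.0187, 0.0395]]
top cap z 0.20843767372713407 [0.54422789 0.2494385  0.20652926] 313
top 344 [[-0.0206, -0.0501, -0.0182], [0.0001, -0.0322, 0.018], [0.0204, -0.0126, 0.0346]]
top cap z 0.20795328153105652 [0.54341047 0.24336976 0.20512573] 253
```

View pics/s4.png

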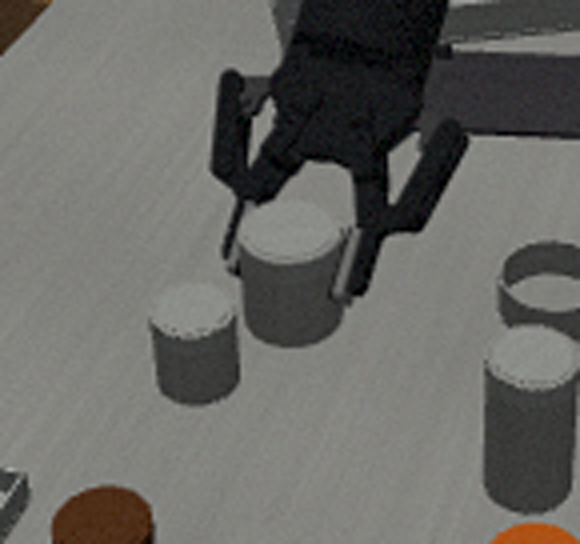

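```bash
cat > tinfit.py <<'E'
from h import *
def tin(ps=None):
    s=telemetry.observe();p=s['tool_pos'];R=Ro.from_euler('xyz',s['orientation']).as_matrix()
    W=cloud(grab('top')); T=(W-p)@R
    m=(abs(T[...,0])<.024)&(T[...,1]>-.07)&(T[...,1]<.05)&(abs(T[...,2])<.07)&(W[...,2]>p[2]+.015)
    P=W[m]; z=np.median(P[:,2]); P=P[abs(P[:,2]-z)<.02]
    for _ in range(6):
        c=P.mean(0); n=np.linalg.svd(P-c,full_matrices=0)[2][2]; n*=np.sign(n[2]); Q=W[m]; P=Q[abs((Q-c)@n)<.003]
    X=R[:,0]; v=np.cross(n,X); d=(P-p)@v; a,b=np.percentile(d,[1,99]); mid=p+X*0+v*(a+b)/2; mid=mid+n*((c-mid)@n)
    ctr=mid-n*.028
    print("n",len(P),"normal",n,"angle tool",np.arctan2(*( (R.T@n)[[1,2]] )),"cap len",b-a,"ctr world",ctr,"tool coords",R.T@(ctr-p))
    return ctr,n
if __name__=="__main__": tin()
E
python3 tinfit.py
```

```text
n 301 normal [0.00202086 0.00736239 0.99997086] angle tool -0.6988372991977607 cap len 0.04837165729837074 ctr world [0.54214974 0.24370025 0.17531378] tool coords [ 3.42817320e-05 -1.50637666e-02 -8.70036724e-05]
```

```bash
python3 -c "
from pick import *
c=ch(-.005,0,.1114+.0009+.006)
p=pose(c,YC,-.70,.015-.09); print(p,pose(c,YC,-.70,.015))
plan(p,-.70,YC,18)
"
```

```text
[ 0.49739926 -0.16183253  0.17566316] [ 0.50965574 -0.21850185  0.10682737]
per row mm 23.3 rad 0.088
-0.9 -18.1 -14.7 -0.086 -0.017 0.001; -1.2 -16.8 -16.1 -0.086 -0.017 0.001; -1.5 -15.3 -17.5 -0.086 -0.017 0.001; -1.8 -13.8 -18.7 -0.086 -0.017 0.001; -2.2 -12.1 -19.8 -0.086 -0.017 0.001; -2.5 -10.3 -20.7 -0.086 -0.017 0.001; -2.9 -8.5 -21.5 -0.086 -0.017 0.001; -3.3 -6.6 -22.1 -0.086 -0.017 0.001; -3.7 -4.7 -22.5 -0.086 -0.017 0.001; -4.1 -2.7 -22.8 -0.086 -0.017 0.001
-4.5 -0.7 -22.9 -0.086 -0.017 0.001; -4.9 1.2 -22.8 -0.086 -0.017 0.001; -5.3 3.2 -22.5 -0.086 -0.017 0.001; -5.7 5.1 -22.0 -0.086 -0.017 0.001; -6.1 7.0 -21.4 -0.086 -0.017 0.001; -6.4 8.8 -20.6 -0.086 -0.017 0.001; -6.7 10.6 -19.7 -0.086 -0.017 0.001; -7.1 12.2 -18.5 -0.086 -0.017 0.001
```

>>> jog_arm --rows "-1 -18 -15 -0.086 -0.017 0; -1 -17 -16 -0.086 -0.017 0; -2 -16 -17 -0.086 -0.017 0; -2 -14 -19 -0.086 -0.017 0; -2 -13 -20 -0.086 -0.017 0; -3 -11 -21 -0.086 -0.017 0; -3 -9 -21 -0.086 -0.017 0; -3 -7 -22 -0.086 -0.017 0; -4 -5 -22 -0.086 -0.017 0; -4 -3 -23 -0.086 -0.017 0"

```text
t: 10.13
tool_pos: [0.5153, 0.0217, 0.174]
orientation: [-1.575, -0.069, 0.08]
force: [-0.4, 0.1, -2.2]
width: 0.591
```

>>> jog_arm --rows "-5 -1 -23 -0.086 -0.017 0; -5 1 -23 -0.086 -0.017 0; -5 3 -22 -0.086 -0.017 0; -6 5 -22 -0.086 -0.017 0; -6 7 -21 -0.086 -0.017 0; -6 8 -21 -0.086 -0.017 0; -7 10 -20 -0.086 -0.017 0; -7 12 -18 -0.086 -0.017 0; 0 0 0 0 0 0; 0 0 0 0 0 0"

```text
t: 10.97
tool_pos: [0.4916, -0.1609, 0.1776]
orientation: [-2.263, -0.022, 0.203]
force: [0.0, -0.2, -0.9]
width: 0.591
```

```bash
python3 -c "
from pick import *
s=telemetry.observe();print(s['tool_pos'],s['orientation'],s['qpos'],s['force'],s['width']*85.4)
c=ch(-.005,0,.1114+.0009+.006)
p=pose(c,YC,-.70,.015-.09)
plan(p,-.70,YC,2);plan(pose(c,YC,-.70,.015),-.7,YC,6)
from hatch import cf
C=cf(cloud(grab('top')));m=(C[...,2]>.185)&(abs(C[...,0]+.005)<.02)&(C[...,1]>-.045)&(C[...,1]<.05)
P=C[m];print(len(P));print(np.round(P[::max(1,len(P)//25)],3).tolist())
"
```

```text
[ 0.49160243 -0.16088385  0.17755446] [-2.26341501 -0.02156475  0.20327086] [-0.0930953  -0.01266243  2.11816603 -0.8257165   0.96892036  0.17470657] [ 0.04099014 -0.2301959  -0.93887688] 50.452883955795336
per row mm 3.1 rad 0.012
2.7 1.4 -0.2 -0.004 -0.011 0.005; 2.7 1.4 -0.2 -0.004 -0.011 0.005
per row mm 15.5 rad 0.004
0.8 15.5 -0.2 -0.001 -0.004 0.002; 0.8 15.5 -0.2 -0.001 -0.004 0.002; 0.8 15.5 -0.1 -0.001 -0.004 0.002; 0.8 15.5 -0.1 -0.001 -0.004 0.002; 0.9 15.5 -0.1 -0.001 -0.004 0.002; 0.9 15.5 -0.1 -0.001 -0.004 0.002
n 203
pct [[-0.063, -0.043, 0.162], [0.045, -0.039, 0.215], [0.063, -0.035, 0.239]]
angle 1.5175878201832398
220
[[0.015, -0.042, 0.24], [0.012, -0.041, 0.215], [0.007, -0.042, 0.242], [0.004, -0.041, 0.219], [-0.001, -0.043, 0.239], [-0.003, -0.044, 0.185], [0.013, 0.038, 0.197], [-0.008, -0.041, 0.241], [0.01, 0.035, 0.204], [0.01, 0.047, 0.202], [0.005, 0.029, 0.21], [0.007, 0.046, 0.206], [-0.014, -0.044, 0.188], [0.004, 0.044, 0.205], [-0.017, -0.041, 0.218], [-0.0, 0.038, 0.209], [-0.02, -0.04, 0.24], [-0.004, 0.034, 0.212], [-0.024, -0.044, 0.24], [-0.007, 0.032, 0.212], [-0.007, 0.043, 0.212], [-0.009, 0.043, 0.213], [-0.011, 0.046, 0.212], [-0.013, 0.05, 0.213], [-0.018, 0.03, 0.211], [-0.02, 0.03, 0.209], [-0.022, 0.031, 0.209], [-0.025, 0.031, 0.208]]
```

>>> jog_arm --rows "3 1 0 -0.004 -0.011 0.005; 3 1 0 -0.004 -0.011 0.005; 0 15 0 0 0 0; 0 15 0 0 0 0; 0 15 0 0 0 0; 0 15 0 0 0 0; 0 15 0 0 0 0; 0 8 0 0 0 0; 0 0 0 0 0 0; 0 0 0 0 0 0"

```text
t: 11.9
tool_pos: [0.5171, -0.2163, 0.1212]
orientation: [-2.283, -0.011, 0.217]
force: [3.3, -4.3, 4.0]
width: 0.592
```

```bash
python3 -c "
from pick import *
s=telemetry.observe();print(s['tool_pos'],s['orientation'],s['force'],s['width']*85.4)
c=ch(-.005,0,.1114+.0009+.006)
plan(pose(c,YC,-.70,.015),-.7,YC,1)
f=grab('side'); cv2.imwrite('pics/s5.png',cv2.resize(f['image'][110:220,210:350],None,fx=5,fy=5,interpolation=2)[...,::-1])
"
```

```text
[ 0.51706438 -0.21627233  0.12122265] [-2.28294121 -0.01118904  0.21732551] [ 3.31808628 -4.32073747  3.9842034 ] 50.51941246486775
per row mm 16.3 rad 0.017
-7.9 11.2 8.9 0.012 -0.004 0.011
```

View pics/s5.png

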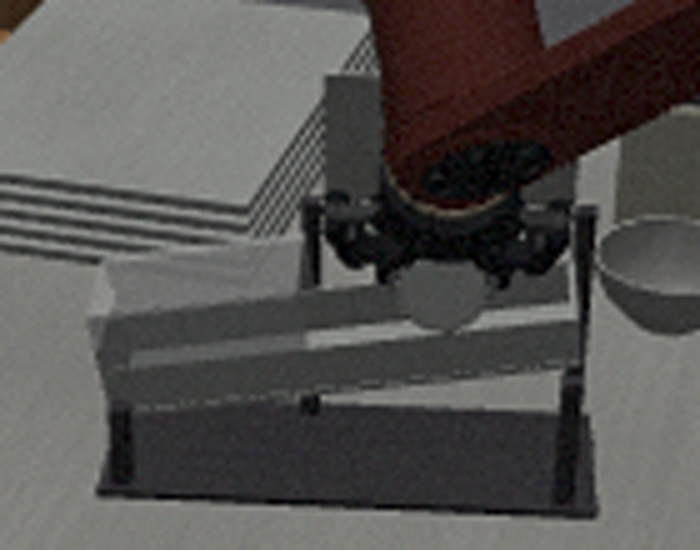

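The tin at (443,300) seems to have caught on the +y wall: my descent was diagonal and stopped about 5 mm towards +y. I'll lift straight up, re-measure the tin in the grip, and come down vertically.

>>> jog_arm --rows "0 -11 -9 0 0 0; 0 -11 -9 0 0 0; 0 -12 -10 0 0 0; 0 0 0 0 0 0; 0 0 0 0 0 0"

```text
t: 12.37
tool_pos: [0.5134, -0.2134, 0.1622]
orientation: [-2.277, -0.009, 0.215]
force: [0.1, -0.0, -2.4]
width: 0.595
```

```bash
cat > look.py <<'E'
from h import *
from hatch import cf
s=telemetry.observe();p=s['tool_pos'];print(p,s['orientation'],s['force'],s['qpos'])
R=Ro.from_euler('xyz',s['orientation']).as_matrix()
W=cloud(grab('side'));C=cf(W);tc=cf(p)
print('tcp chute',tc)
# tin end cap facing +y: bright points near expected tin
T=(W-p)@R
m=(abs(C[...,0]-tc[0])<.035)&(abs(C[...,1]-tc[1]-.04)<.03)&(abs(C[...,2]-tc[2]-.01)<.04)
P=C[m]; 
# cap normal ~ +y : keep y-mode
h,e=np.histogram(P[:,1],bins=np.arange(-.03,.08,.003)); k=h.argmax(); y0=(e[k]+e[k+1])/2
Q=P[abs(P[:,1]-y0)<.005]; print(len(P),len(Q),'cap y',np.median(Q[:,1]),'x',np.percentile(Q[:,0],[2,98]),'z',np.percentile(Q[:,2],[2,98]))
c=Q.mean(0);n=np.linalg.svd(Q-c,full_matrices=0)[2][2];print('normal(chute)',n*np.sign(n[1]),c)
E
python3 look.py
```

```text
n 604
pct [[-0.06, -0.042, 0.155], [0.002, 0.03, 0.194], [0.06, 0.047, 0.236]]
angle 2.74966528379837
[ 0.51224205 -0.21324849  0.16077463] [-2.27597441 -0.00672385  0.2147416 ] [-0.05418699  0.49157421 -0.55975181] [-0.19401346  0.0652216   2.08164652 -0.87432859  0.88305827  0.1331825 ]
tcp chute [-0.00136162 -0.00507535  0.16077463]
311 187 cap y 0.03495698281682757 x [-0.03176792  0.03101378] z [0.15936224 0.19805703]
normal(chute) [-0.0102973   0.98742572  0.15774794] [-0.00074882  0.03487416  0.17820044]
```

```bash
cat >> look.py <<'E'
P=C[(abs(C[...,0]-tc[0])<.014)&(C[...,1]<.06)&(C[...,1]>-.03)&(abs(C[...,2]-tc[2]-.01)<.05)]
for z0 in np.arange(tc[2]-.035,tc[2]+.055,.005):
    q=P[abs(P[:,2]-z0)<.0025]
    if len(q): print(round(z0,3),len(q),np.round(np.percentile(q[:,1],[10,50,90]),4))
E
python3 look.py | tail -20; python3 -c "
from h import *
f=grab('side'); cv2.imwrite('pics/s6.png',cv2.resize(f['image'][90:200,230:330],None,fx=5,fy=5,interpolation=2)[...,::-1])"
```

```text
n 595
pct [[-0.06, -0.042, 0.155], [0.004, 0.031, 0.192], [0.06, 0.045, 0.235]]
angle 2.6906227023091844
[ 0.51108276 -0.21311147  0.15940858] [-2.274992   -0.00404928  0.21467934] [ 0.29263267 -0.40539439 -2.00474983] [-0.19411501  0.0661799   2.08331706 -0.87437917  0.88323577  0.13301045]
tcp chute [-0.00246574 -0.00469636  0.15940858]
311 173 cap y 0.036669581711902 x [-0.03244852  0.02886966] z [0.1538154  0.19342242]
normal(chute) [-0.00805099  0.99613789  0.08743271] [-0.00201364  0.03658484  0.17269157]
0.149 3 [0.0373 0.0382 0.0385]
0.154 9 [0.0379 0.0398 0.0436]
0.159 19 [0.0368 0.0397 0.0427]
0.164 16 [0.0349 0.0387 0.0425]
0.169 19 [0.0337 0.0369 0.0391]
0.174 16 [0.033  0.0364 0.039 ]
0.179 20 [0.031  0.034  0.0377]
0.184 21 [0.031  0.0322 0.0336]
0.189 18 [0.027  0.0295 0.0318]
0.194 12 [0.0281 0.0304 0.0316]
0.199 1 [0.0293 0.0293 0.0293]
```

View pics/s6.png

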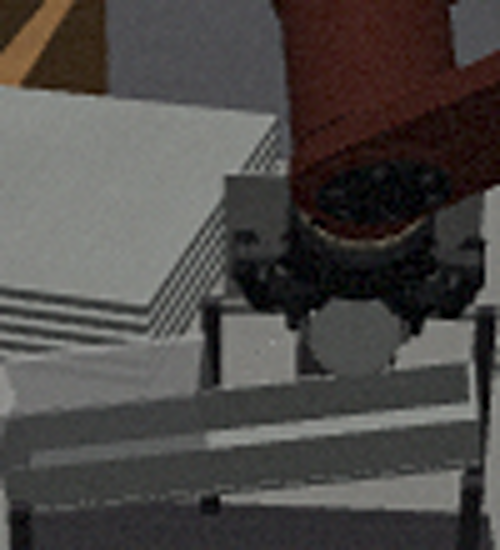

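The tin at (357,335) tilts about 0.24 rad in the grip, with its +y end up. I'll turn the tool 0.12 rad to take out half of that, recentre, and lower it vertically so the ramp levels the rest.

```bash
python3 -c "
from pick import *
a=ch(-.005,-.0126,.146);b=ch(-.005,-.0126,.113)
plan(a,-.82,YC,3); plan(b,-.82,YC,4,(a,-.82,YC))
"
```

```text
per row mm 5.2 rad 0.039
-0.8 5.1 0.9 -0.039 -0.000 0.001; -0.8 5.0 1.1 -0.039 -0.000 0.001; -0.8 5.0 1.2 -0.039 -0.000 0.001
per row mm 8.2 rad 0.000
0.0 5.6 6.0 0.000 0.000 0.000; 0.0 5.6 6.0 0.000 0.000 0.000; 0.0 5.6 6.0 0.000 0.000 0.000; 0.0 5.6 6.0 0.000 0.000 0.000
```

>>> jog_arm --rows "-1 5 1 -0.04 0 0; -1 5 1 -0.04 0 0; -1 5 1 -0.04 0 0; 0 0 0 0 0 0; 0 0 0 0 0 0; 0 0 0 0 0 0"

```text
t: 13.12
tool_pos: [0.5107, -0.2218, 0.1475]
orientation: [-2.395, -0.005, 0.215]
force: [0.7, -0.5, -1.0]
width: 0.592
```

```bash
python3 look.py | grep -v -e n -e pct; python3 -c "
from pick import *
from hatch import cf
s=telemetry.observe();print(s['tool_pos'],s['orientation'],s['force'],s['qpos'],cf(s['tool_pos']))
plan(ch(-.005,-.0126,.113),-.82,YC,4)
"
```

```text
[ 0.51102128 -0.22194008  0.14807572] [-2.39585072 -0.00638624  0.21479113] [ 0.14348619 -0.57767882 -0.60889445] [-0.16004228  0.11978333  2.11231074 -1.07617595  0.8864986   0.3401622 ]
tcp chute [-0.00439214 -0.01331246  0.14807572]
216 165 cap y 0.029109451029897038 x [-0.02727404  0.02626482] z [0.1373341  0.17294299]
0.113 16 [0.0349 0.0375 0.0396]
0.118 5 [0.0386 0.0392 0.0419]
0.138 11 [0.0284 0.0304 0.0342]
0.143 14 [0.0298 0.0323 0.0333]
0.148 18 [0.0282 0.0306 0.0326]
0.153 18 [0.0273 0.0314 0.0331]
0.158 14 [0.0241 0.0287 0.0308]
0.163 18 [0.0263 0.0275 0.0302]
0.168 5 [0.0257 0.0279 0.03  ]
0.173 1 [0.0323 0.0323 0.0323]
n 406
pct [[-0.051, -0.043, 0.151], [0.036, 0.024, 0.185], [0.063, 0.045, 0.237]]
angle 2.5647787774733257
[ 0.51121032 -0.22204717  0.14848177] [-2.39633882 -0.00722452  0.21452716] [-0.5181598  -1.28644373 -2.74626909] [-0.16009243  0.11932808  2.11209281 -1.07646544  0.8865936   0.34064698] [-0.00423001 -0.01345709  0.14848177]
per row mm 8.9 rad 0.002
-0.3 5.9 6.7 0.001 -0.001 0.002; -0.2 5.9 6.7 0.001 -0.001 0.002; -0.2 5.9 6.6 0.001 -0.001 0.002; -0.2 5.9 6.6 0.001 -0.001 0.002
```

```bash
python3 -c "
from pick import *
plan(ch(-.005,-.0145,.113),-.76,YC,6)
"
```

```text
per row mm 5.9 rad 0.011
-0.2 4.1 4.2 0.011 -0.001 0.001; -0.2 4.2 4.2 0.011 -0.001 0.001; -0.2 4.2 4.1 0.011 -0.001 0.001; -0.1 4.3 4.1 0.011 -0.001 0.001; -0.1 4.3 4.0 0.011 -0.001 0.001; -0.1 4.4 4.0 0.011 -0.001 0.001
```

>>> jog_arm --rows "0 4 4 0.011 0 0; 0 4 4 0.011 0 0; 0 4 4 0.011 0 0; 0 4 4 0.011 0 0; 0 4 4 0.011 0 0; 0 4 4 0.011 0 0; 0 0 0 0 0 0; 0 0 0 0 0 0"

```text
t: 13.93
tool_pos: [0.5104, -0.2223, 0.1131]
orientation: [-2.33, -0.005, 0.214]
force: [-0.4, 0.4, -2.5]
width: 0.593
```

```bash
python3 look.py | grep -v -e pct; python3 -c "
from pick import *
plan(ch(-.005,-.0145,.108),-.76,YC,2)
"
```

```text
n 349
angle 2.515665223092716
[ 0.51070919 -0.22230034  0.11350207] [-2.33004577 -0.00524824  0.21461932] [ 0.10899252 -0.11702103 -1.42286679] [-0.18917157  0.1660634   2.11001118 -1.03529665  0.82465685  0.32109778]
tcp chute [-0.00477334 -0.01359861  0.11350207]
452 241 cap y 0.03791641452583908 x [-0.03855129  0.02812439] z [0.08448364 0.15782482]
normal(chute) [0.00498616 0.99991001 0.01245439] [-0.00614567  0.03782796  0.10395761]
0.084 10 [0.0343 0.0378 0.0392]
0.089 13 [0.0368 0.039  0.0408]
0.094 16 [0.0351 0.0383 0.0399]
0.099 13 [0.0357 0.0385 0.0398]
0.104 14 [0.0355 0.038  0.0398]
0.109 12 [0.0371 0.0385 0.0401]
0.114 26 [0.0287 0.0362 0.0392]
0.119 22 [0.0275 0.0299 0.0349]
0.124 20 [0.0249 0.0279 0.0312]
0.129 14 [0.0244 0.0262 0.0294]
0.134 19 [0.0226 0.0255 0.0287]
0.139 12 [0.0229 0.0255 0.0286]
per row mm 2.9 rad 0.003
-0.2 2.4 1.6 -0.000 -0.001 0.003; -0.2 2.4 1.6 -0.000 -0.001 0.003
```

>>> jog_arm --rows "0 2.4 2 0 0 0; 0 2.4 2 0 0 0; 0 2.4 2 0 0 0; 0 0 0 0 0 0; 0 0 0 0 0 0"

```text
t: 14.45
tool_pos: [0.5131, -0.2235, 0.1093]
orientation: [-2.337, -0.008, 0.214]
force: [-6.9, 10.9, 17.6]
width: 0.592
```

```bash
python3 look.py | grep -v -e pct
```

```text
n 305
angle 2.427977924936833
[ 0.51307044 -0.22356475  0.10927802] [-2.33740948 -0.0083317   0.21367848] [-6.40912218  9.84054922 18.33037597] [-0.18806728  0.18067252  2.10751809 -1.0549057   0.82022046  0.34572941]
tcp chute [-0.00273273 -0.01533359  0.10927802]
443 247 cap y 0.037973659932806436 x [-0.0360017   0.03067552] z [0.08088866 0.1466293 ]
normal(chute) [-0.01353821  0.99982817 -0.01266288] [-0.00286062  0.03796725  0.1014824 ]
0.079 2 [0.0368 0.0375 0.0383]
0.084 14 [0.0347 0.0389 0.0406]
0.089 12 [0.0358 0.0373 0.0409]
0.094 15 [0.0351 0.0391 0.0415]
0.099 15 [0.0349 0.0369 0.039 ]
0.104 13 [0.0351 0.0371 0.0419]
0.109 24 [0.0271 0.0366 0.0402]
0.114 26 [0.0251 0.0297 0.0397]
0.119 20 [0.024  0.0265 0.03  ]
0.124 11 [0.0225 0.026  0.0276]
0.129 16 [0.021  0.0246 0.0271]
0.134 11 [0.0223 0.0233 0.024 ]
```

The tin is bearing on the ramp. I'll ease off slightly and open the fingers a little.

>>> jog_arm --rows "0 -1.5 -1.3 0 0 0; 0 -1.5 -1.3 0 0 0; 0 0 0 0 0 0; 0 0 0 0 0 0"

```text
t: 14.88
tool_pos: [0.5125, -0.2228, 0.1099]
orientation: [-2.332, -0.008, 0.216]
force: [-0.7, 3.8, 6.8]
width: 0.595
```

>>> jog_arm --rows "0 0 0 0 0 0; 0 0 0 0 0 0; 0 0 0 0 0 0; 0 0 0 0 0 0; 0 0 0 0 0 0" --grip 64

```text
t: 15.3
tool_pos: [0.5105, -0.2225, 0.1077]
orientation: [-2.329, -0.005, 0.215]
force: [0.6, 0.1, -0.7]
width: 0.751
```

```bash
python3 look.py | grep -v -e pct; python3 -c "
from h import *
f=grab('side'); cv2.imwrite('pics/s7.png',cv2.resize(f['image'][100:210,220:340],None,fx=5,fy=5,interpolation=2)[...,::-1])"
```

```text
n 322
angle 2.4247854658781836
[ 0.51049696 -0.22254877  0.10775158] [-2.32952359 -0.00489949  0.21447684] [ 0.38434235 -0.40567939  1.0977614 ] [-0.18992833  0.17733497  2.11120492 -1.04469604  0.81801665  0.33468498]
tcp chute [-0.00503328 -0.01379655  0.10775158]
424 342 cap y 0.03722596028946071 x [-0.03794571  0.02746424] z [0.08245471 0.13584524]
normal(chute) [0.01277961 0.99835873 0.05582588] [-0.00240468  0.03722515  0.10738983]
0.083 6 [0.0382 0.0384 0.0401]
0.088 16 [0.0359 0.0389 0.0408]
0.093 17 [0.0344 0.0372 0.0388]
0.098 12 [0.0363 0.0378 0.0394]
0.103 15 [0.0362 0.0378 0.0394]
0.108 17 [0.0363 0.0383 0.0408]
0.113 15 [0.0337 0.0369 0.0393]
0.118 20 [0.0325 0.0354 0.0385]
0.123 12 [0.0328 0.0349 0.038 ]
0.128 19 [0.0265 0.034  0.0384]
0.133 19 [0.0292 0.0348 0.0375]
0.138 9 [0.0307 0.0344 0.0368]
```

View pics/s7.png

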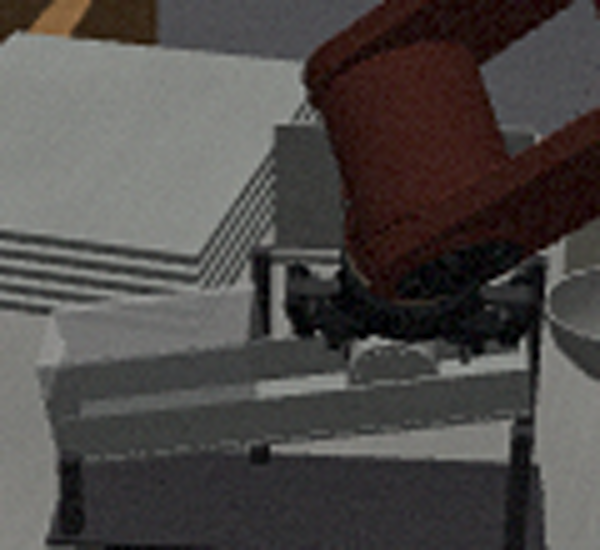

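The tin at (395,360) now lies level on the ramp between the open fingers. I'll withdraw along the finger axis so it can roll.

>>> jog_arm --rows "0 -8 0 0 0 0; 0 -10 0 0 0 0; 0 -12 0 0 0 0; 0 -12 0 0 0 0; 0 -15 0 0 0 0; 0 -20 0 0 0 0; 0 -25 0 0 0 0; 0 -25 0 0 0 0; 0 0 0 0 0 0; 0 0 0 0 0 0"

```text
t: 16.28
tool_pos: [0.493, -0.1361, 0.2026]
orientation: [-2.331, -0.01, 0.217]
force: [-0.6, -0.5, -0.2]
width: 0.744
```

```bash
cat > chk.py <<'E'
from h import *
from hatch import cf
print(telemetry.observe()['tool_pos'],telemetry.observe()['t'],telemetry.observe()['qpos'])
C=cf(cloud(grab('top')))
for x0 in np.arange(-.07,.2,.015):
    m=(abs(C[...,0]-x0)<.0075)&(abs(C[...,1])<.022); h=C[m][:,2]-(.085-.176*C[m][:,0])
    if m.sum(): print(round(x0,3),m.sum(),np.round(np.percentile(h,[10,50,90]),3))
E
python3 chk.py
```

```text
n 161
pct [[-0.062, -0.043, 0.151], [0.048, -0.039, 0.213], [0.063, -0.035, 0.239]]
angle 1.5505502898976489
[ 0.4920439  -0.13666485  0.20110441] 16.3333 [-0.00498894 -0.0238637   2.10686429 -0.87892136  1.05702402  0.23545052]
-0.07 96 [-0.002  0.002  0.03 ]
-0.055 84 [-0.002  0.001  0.003]
-0.04 86 [-0.002  0.     0.003]
-0.025 85 [-0.002  0.001  0.003]
-0.01 81 [-0.002  0.     0.003]
0.005 83 [-0.003  0.001  0.003]
0.02 81 [-0.002  0.     0.003]
0.035 80 [-0.002  0.001  0.003]
0.05 80 [-0.001  0.001  0.003]
0.065 80 [-0.002  0.001  0.003]
0.08 100 [-0.002  0.001  0.068]
0.095 97 [0.003 0.068 0.071]
0.11 87 [0.066 0.069 0.071]
0.125 82 [0.066 0.068 0.071]
0.14 86 [0.066 0.069 0.071]
0.155 83 [0.065 0.068 0.071]
0.17 84 [0.067 0.068 0.071]
0.185 81 [0.066 0.068 0.07 ]
0.2 82 [0.066 0.069 0.071]
```

The mouth is clear, so the tin rolled under the roof. Next is tin A.

```bash
python3 -c "
from pick import *
A=[.6463,.1555,.028]
p=pose(A,-.07,.87,.018-.10);print(p)
p2=p+[0,0,.08]
plan(p2,.87,-.07,18)
"
```

```text
[0.64191633 0.09297852 0.08087578]
per row mm 15.4 rad 0.092
10.9 -5.7 9.3 0.090 0.018 -0.001; 10.7 -4.9 10.0 0.090 0.018 -0.001; 10.5 -3.9 10.6 0.090 0.018 -0.001; 10.4 -3.0 11.1 0.090 0.018 -0.001; 10.2 -1.9 11.5 0.090 0.018 -0.001; 9.9 -0.9 11.8 0.090 0.018 -0.001; 9.7 0.2 12.0 0.090 0.018 -0.001; 9.5 1.3 12.1 0.090 0.018 -0.001; 9.3 2.4 12.1 0.090 0.018 -0.001; 9.1 3.4 12.0 0.090 0.018 -0.001
8.9 4.5 11.8 0.090 0.018 -0.001; 8.7 5.6 11.5 0.090 0.018 -0.001; 8.5 6.6 11.1 0.090 0.018 -0.001; 8.3 7.6 10.6 0.090 0.018 -0.001; 8.1 8.5 10.0 0.090 0.018 -0.001; 7.9 9.4 9.4 0.090 0.018 -0.001; 7.7 10.2 8.6 0.090 0.018 -0.001; 7.6 10.9 7.8 0.090 0.018 -0.001
```

>>> jog_arm --rows "11 -6 9 0.09 0.018 0; 11 -5 10 0.09 0.018 0; 11 -4 11 0.09 0.018 0; 10 -3 11 0.09 0.018 0; 10 -2 11 0.09 0.018 0; 10 -1 12 0.09 0.018 0; 10 0 12 0.09 0.018 0; 10 1 12 0.09 0.018 0; 9 2 12 0.09 0.018 0; 9 3 12 0.09 0.018 0" --grip 85

```text
t: 17.22
tool_pos: [0.5763, -0.0097, 0.1792]
orientation: [-1.418, -0.056, 0.046]
force: [-0.2, -0.4, -0.3]
width: 0.996
```

>>> jog_arm --rows "9 4 12 0.09 0.018 0; 9 6 12 0.09 0.018 0; 9 7 11 0.09 0.018 0; 8 8 11 0.09 0.018 0; 8 8 10 0.09 0.018 0; 8 9 9 0.09 0.018 0; 8 10 9 0.09 0.018 0; 8 11 8 0.09 0.018 0; 0 0 0 0 0 0; 0 0 0 0 0 0"

```text
t: 18.05
tool_pos: [0.6433, 0.0927, 0.1599]
orientation: [-0.699, 0.017, -0.075]
force: [-1.2, 0.6, -0.2]
width: 0.993
```

```bash
python3 -c "
from pick import *
s=telemetry.observe();print(s['tool_pos'],s['orientation'],s['qpos'])
W=cloud(grab('top'));H=W[...,2];d=np.hypot(W[...,0]-.6463,W[...,1]-.1555)
P=W[(d<.035)&(abs(H-.0565)<.006)];print(len(P),P.mean(0),P.min(0),P.max(0))
A=[.6463,.1555,.028]
p=pose(A,-.07,.87,.018-.10);plan(p,.87,-.07,4)
"
```

```text
[0.64331211 0.09267423 0.15988984] [-0.69907296  0.01690389 -0.07504402] [-0.32777095  0.45493647  1.67267715  0.84674827  1.40137321 -0.56822483]
246 [0.64604924 0.15523495 0.05655173] [0.62014811 0.12974613 0.05058344] [0.67097435 0.17964624 0.06233534]
per row mm 20.2 rad 0.004
-0.2 13.0 -15.4 -0.000 -0.003 -0.001; -0.3 13.0 -15.4 -0.000 -0.003 -0.001; -0.4 13.0 -15.4 -0.000 -0.003 -0.001; -0.5 13.0 -15.4 -0.000 -0.003 -0.001
```

>>> jog_arm --rows "0 13 -15 0 -0.003 -0.001; 0 13 -15 0 -0.003 -0.001; 0 13 -15 0 -0.003 -0.001; 0 13 -16 0 -0.003 -0.001; 0 0 0 0 0 0; 0 17 0 0 0 0; 0 17 0 0 0 0; 0 17 0 0 0 0; 0 0 0 0 0 0; 0 0 0 0 0 0"

```text
t: 18.93
tool_pos: [0.6462, 0.135, 0.0497]
orientation: [-0.698, 0.001, -0.067]
force: [0.3, 0.1, -0.3]
width: 0.996
```

```bash
python3 -c "
from pick import *
s=telemetry.observe();print(s['tool_pos'],s['orientation'],s['force'])
A=[.6461,.1553,.028]
p=pose(A,-.07,.87,.018);print(p);plan(p,.87,-.07,3)
"
```

```text
[0.64615425 0.13504763 0.04974232] [-6.98074651e-01  6.50481864e-04 -6.68754224e-02] [ 0.30037952  0.10802601 -0.27438576]
[0.64706227 0.16902423 0.01639312]
per row mm 15.9 rad 0.001
-0.4 15.8 -1.2 -0.001 0.001 -0.001; -0.5 15.8 -1.2 -0.001 0.001 -0.001; -0.5 15.8 -1.2 -0.001 0.001 -0.001
```

>>> jog_arm --rows "0 16 -1 0 0 0; 0 16 -1 0 0 0; 0 15 -1 0 0 0; 0 0 0 0 0 0; 0 0 0 0 0 0"

```text
t: 19.35
tool_pos: [0.6481, 0.1684, 0.0162]
orientation: [-0.698, 0.002, -0.068]
force: [0.4, 0.1, 0.4]
width: 0.998
```

>>> jog_arm --rows "0 0 0 0 0 0; 0 0 0 0 0 0; 0 0 0 0 0 0; 0 0 0 0 0 0; 0 0 0 0 0 0; 0 0 0 0 0 0; 0 0 0 0 0 0; 0 0 0 0 0 0" --grip 40 --squeeze 70

```text
t: 20.02
tool_pos: [0.6506, 0.1667, 0.0188]
orientation: [-0.698, -0.003, -0.071]
force: [0.6, -1.5, 4.5]
width: 0.582
```

>>> jog_arm --rows "0 -6 8 0 0 0; 0 -13 15 0 0 0; 0 -19 23 0 0 0; 0 -19 23 0 0 0; 0 -19 23 0 0 0; 0 -19 23 0 0 0; 0 0 0 0 0 0; 0 0 0 0 0 0"

```text
t: 20.68
tool_pos: [0.6503, 0.1683, 0.1691]
orientation: [-0.7, -0.005, -0.069]
force: [0.1, -0.0, -2.4]
width: 0.581
```

```bash
python3 tinfit.py; python3 -c "
from h import *
s=telemetry.observe();print(s['tool_pos'],s['orientation'],s['width']*85.4)"
```

```text
n 292 normal [ 2.72934143e-04 -3.72358773e-03  9.99993030e-01] angle tool -0.7037057629868414 cap len 0.04907571717074237 ctr world [0.64961999 0.15794226 0.17870873] tool coords [ 5.57733455e-05 -1.41567874e-02  6.60389485e-04]
[0.64892535 0.16846517 0.16679701] [-0.69995132 -0.00113353 -0.06845452] 50.097694350341136
```

```bash
python3 -c "
from pick import *
c=np.array(ch(-.005,0,.0)); t=pose(c,YC,-.7,.014); print(t)
t[2]=.195
plan(t,-.70,YC,19)
"
```

```text
[ 0.50951956 -0.21787219 -0.01070779]
per row mm 21.7 rad 0.084
-5.9 -16.9 -12.3 -0.082 -0.016 0.001; -6.2 -15.8 -13.5 -0.082 -0.016 0.001; -6.4 -14.6 -14.6 -0.082 -0.016 0.001; -6.7 -13.4 -15.7 -0.082 -0.016 0.001; -7.0 -12.0 -16.6 -0.082 -0.016 0.001; -7.3 -10.6 -17.4 -0.082 -0.016 0.001; -7.6 -9.2 -18.1 -0.082 -0.016 0.001; -7.9 -7.6 -18.7 -0.082 -0.016 0.001; -8.2 -6.1 -19.1 -0.082 -0.016 0.001; -8.5 -4.5 -19.4 -0.082 -0.016 0.001
-8.9 -2.9 -19.6 -0.082 -0.016 0.001; -9.2 -1.2 -19.6 -0.082 -0.016 0.001; -9.5 0.4 -19.5 -0.082 -0.016 0.001; -9.8 2.0 -19.2 -0.082 -0.016 0.001; -10.1 3.6 -18.8 -0.082 -0.016 0.001; -10.4 5.1 -18.3 -0.082 -0.016 0.001; -10.7 6.6 -17.7 -0.082 -0.016 0.001; -11.0 8.0 -16.9 -0.082 -0.016 0.001; -11.2 9.4 -16.0 -0.082 -0.016 0.001
```

>>> jog_arm --rows "-6 -17 -12 -0.082 -0.016 0; -6 -16 -13 -0.082 -0.016 0; -6 -15 -15 -0.082 -0.016 0; -7 -13 -16 -0.082 -0.016 0; -7 -12 -17 -0.082 -0.016 0; -7 -11 -17 -0.082 -0.016 0; -8 -9 -18 -0.082 -0.016 0; -8 -8 -19 -0.082 -0.016 0; -8 -6 -19 -0.082 -0.016 0; -8 -4 -19 -0.082 -0.016 0"

```text
t: 21.57
tool_pos: [0.5733, -0.0353, 0.1789]
orientation: [-1.528, -0.065, 0.071]
force: [-0.5, 0.5, -1.3]
width: 0.584
```

>>> jog_arm --rows "-9 -3 -20 -0.082 -0.016 0; -9 -1 -20 -0.082 -0.016 0; -9 0 -19 -0.082 -0.016 0; -10 2 -19 -0.082 -0.016 0; -10 4 -19 -0.082 -0.016 0; -10 5 -18 -0.082 -0.016 0; -11 7 -18 -0.082 -0.016 0; -11 8 -17 -0.082 -0.016 0; -11 9 -16 -0.082 -0.016 0; 0 0 0 0 0 0"

```text
t: 22.4
tool_pos: [0.5026, -0.217, 0.1869]
orientation: [-2.268, -0.013, 0.202]
force: [-0.7, 0.8, -2.5]
width: 0.582
```

>>> jog_arm --rows "0 0 0 0 0 0; 0 0 0 0 0 0"

```text
t: 22.57
tool_pos: [0.5077, -0.2167, 0.1915]
orientation: [-2.268, -0.023, 0.203]
force: [-0.1, -0.1, -0.3]
width: 0.587
```

```bash
python3 -c "
from pick import *
s=telemetry.observe();print(s['tool_pos'],s['orientation'],s['qpos'],s['width'])
c=np.array(ch(-.005,0,.0)); t=pose(c,YC,-.7,.014)
t[2]=.155; plan(t,-.70,YC,4)
"
```

```text
[ 0.50766336 -0.21665679  0.19147388] [-2.26777243 -0.02325067  0.20341643] [-2.08380533e-01  5.08503211e-04  2.07626441e+00 -8.23814982e-01
  9.14035690e-01  6.89046446e-02] 0.5871620703208954
per row mm 9.1 rad 0.006
0.2 7.2 5.6 -0.001 -0.006 0.003; 0.2 7.2 5.6 -0.001 -0.006 0.003; 0.3 7.2 5.6 -0.001 -0.006 0.003; 0.3 7.2 5.6 -0.001 -0.006 0.003
```

>>> jog_arm --rows "0 7 5.5 -0.001 -0.006 0.003; 0 7 5.5 -0.001 -0.006 0.003; 0.5 7 5.5 -0.001 -0.006 0.003; 0.5 7 5.5 -0.001 -0.006 0.003; 0 0 0 0 0 0; 0 0 0 0 0 0"

```text
t: 23.07
tool_pos: [0.5091, -0.218, 0.1559]
orientation: [-2.274, 0.002, 0.214]
force: [0.2, -0.0, -0.9]
width: 0.585
```

```bash
python3 look.py | grep -v pct; python3 -c "
from pick import *
c=np.array(ch(-.005,0,.0)); t=pose(c,YC,-.7,.014)
t[2]=.108; plan(t,-.70,YC,6)
"
```

```text
n 612
angle 2.6346293480890433
[ 0.5096441  -0.21815028  0.15671659] [-2.27429683e+00  1.03419158e-03  2.14156729e-01] [ 0.86673395  0.6312352  -0.49753573] [-0.20459323  0.07078333  2.0842884  -0.87743706  0.87702834  0.12737972]
tcp chute [-0.00493706 -0.00931718  0.15671659]
348 261 cap y 0.028176449793874566 x [-0.03623614  0.02149155] z [0.14126687 0.1901019 ]
normal(chute) [0.0021423  0.99997602 0.00658585] [-0.00452748  0.02806966  0.16666887]
0.137 3 [0.0266 0.0268 0.0279]
0.142 11 [0.0269 0.0287 0.0293]
0.147 16 [0.0262 0.028  0.031 ]
0.152 12 [0.0267 0.029  0.0301]
0.157 17 [0.0262 0.0282 0.0307]
0.162 14 [0.0257 0.0287 0.0308]
0.167 13 [0.0268 0.0274 0.0295]
0.172 17 [0.0276 0.0295 0.0325]
0.177 16 [0.0271 0.029  0.0309]
0.182 17 [0.0259 0.0275 0.0297]
0.187 29 [0.0141 0.0248 0.0302]
0.192 6 [0.0206 0.0253 0.0291]
per row mm 8.2 rad 0.001
-0.1 6.2 5.4 0.001 0.000 0.000; -0.1 6.2 5.4 0.001 0.000 0.000; -0.1 6.2 5.4 0.001 0.000 0.000; -0.1 6.2 5.4 0.001 0.000 0.000; -0.1 6.2 5.4 0.001 0.000 0.000; -0.1 6.2 5.4 0.001 0.000 0.000
```

The tin is level and centred, with its end cap at y=0.028 and its normal along +y. I'll lower it straight down.

>>> jog_arm --rows "0 6 5 0 0 0; 0 6 5 0 0 0; 0 6 5 0 0 0; 0 6 5 0 0 0; 0 6 5 0 0 0; 0 6 5 0 0 0; 0 0 0 0 0 0; 0 0 0 0 0 0"

```text
t: 23.83
tool_pos: [0.5092, -0.2186, 0.1094]
orientation: [-2.274, 0.002, 0.214]
force: [0.1, -0.3, -0.3]
width: 0.581
```

```bash
python3 look.py | grep -v pct
```

```text
n 380
angle 2.5277048653590946
[ 0.50976153 -0.21866761  0.11010476] [-2.27454191e+00  6.44485490e-04  2.14029402e-01] [ 0.48838695 -0.34161712 -0.91652128] [-0.20557977  0.15716734  2.10026953 -0.94991798  0.81362863  0.23565963]
tcp chute [-0.00493164 -0.00984764  0.11010476]
483 252 cap y 0.037854592241777216 x [-0.03866356  0.02810079] z [0.08188035 0.14885503]
normal(chute) [0.00190068 0.99988756 0.01487437] [-0.00561309  0.03777705  0.10242453]
0.08 2 [0.0383 0.0385 0.0388]
0.085 10 [0.0358 0.038  0.0408]
0.09 16 [0.0351 0.0385 0.0418]
0.095 14 [0.035  0.0378 0.0404]
0.1 16 [0.0362 0.0378 0.0399]
0.105 13 [0.0353 0.0392 0.042 ]
0.11 23 [0.0285 0.0382 0.0396]
0.115 26 [0.0261 0.0304 0.0387]
0.12 16 [0.0254 0.0269 0.0304]
0.125 14 [0.0255 0.0288 0.0303]
0.13 17 [0.0258 0.0273 0.0299]
0.135 14 [0.0258 0.0284 0.0297]
0.14 19 [0.0215 0.0268 0.029 ]
0.145 2 [0.0292 0.0293 0.0294]
0.16 1 [0.0531 0.0531 0.0531]
```

>>> jog_arm --rows "0 1.5 1.3 0 0 0; 0 1.5 1.3 0 0 0; 0 0 0 0 0 0; 0 0 0 0 0 0"

```text
t: 24.27
tool_pos: [0.5099, -0.2186, 0.1065]
orientation: [-2.275, -0.0, 0.214]
force: [-0.6, 0.2, -1.2]
width: 0.582
```

>>> jog_arm --rows "0 0 0 0 0 0; 0 0 0 0 0 0; 0 0 0 0 0 0; 0 0 0 0 0 0; 0 0 0 0 0 0" --grip 64

```text
t: 24.68
tool_pos: [0.5103, -0.2187, 0.1069]
orientation: [-2.275, -0.001, 0.214]
force: [0.1, -0.6, -0.3]
width: 0.749
```

>>> jog_arm --rows "0 -8 0 0 0 0; 0 -10 0 0 0 0; 0 -12 0 0 0 0; 0 -12 0 0 0 0; 0 -15 0 0 0 0; 0 -20 0 0 0 0; 0 -25 0 0 0 0; 0 -25 0 0 0 0; 0 0 0 0 0 0; 0 0 0 0 0 0"

```text
t: 25.52
tool_pos: [0.4936, -0.1372, 0.2055]
orientation: [-2.276, -0.004, 0.216]
force: [-0.2, 0.0, 0.0]
width: 0.749
```

```bash
python3 chk.py; python3 -c "
from h import *
f=grab('side');g=grab('top')
a=cv2.resize(f['image'][100:220,200:340],None,fx=4,fy=4,interpolation=2);b=cv2.resize(g['image'][125:225,270:330],None,fx=4,fy=4,interpolation=2)
o=np.zeros((max(a.shape[0],b.shape[0]),a.shape[1]+b.shape[1],3),np.uint8);o[:a.shape[0],:a.shape[1]]=a;o[:b.shape[0],a.shape[1]:]=b
cv2.imwrite('pics/s8.png',o[...,::-1]);print(o.shape)"
```

```text
n 261
pct [[-0.063, -0.045, 0.151], [0.008, -0.04, 0.167], [0.063, -0.035, 0.238]]
angle 1.5298117153409478
[ 0.4926595  -0.13766598  0.20398691] 25.5667 [-0.03380961 -0.03944484  2.09124235 -0.80629267  1.05278771  0.1547075 ]
-0.07 96 [-0.001  0.001  0.029]
-0.055 84 [-0.001  0.001  0.003]
-0.04 87 [-0.002  0.     0.003]
-0.025 83 [-0.002  0.     0.003]
-0.01 83 [-0.002  0.     0.003]
0.005 82 [-0.003  0.     0.003]
0.02 82 [-0.002  0.     0.003]
0.035 79 [-0.002  0.001  0.003]
0.05 78 [-0.003  0.     0.003]
0.065 79 [-0.002  0.001  0.003]
0.08 98 [-0.002  0.002  0.068]
0.095 99 [0.002 0.068 0.071]
0.11 89 [0.066 0.068 0.07 ]
0.125 83 [0.067 0.068 0.071]
0.14 85 [0.066 0.069 0.071]
0.155 85 [0.066 0.068 0.071]
0.17 81 [0.066 0.068 0.07 ]
0.185 80 [0.066 0.068 0.071]
0.2 81 [0.066 0.069 0.071]
(480, 800, 3)
```

View pics/s8.png

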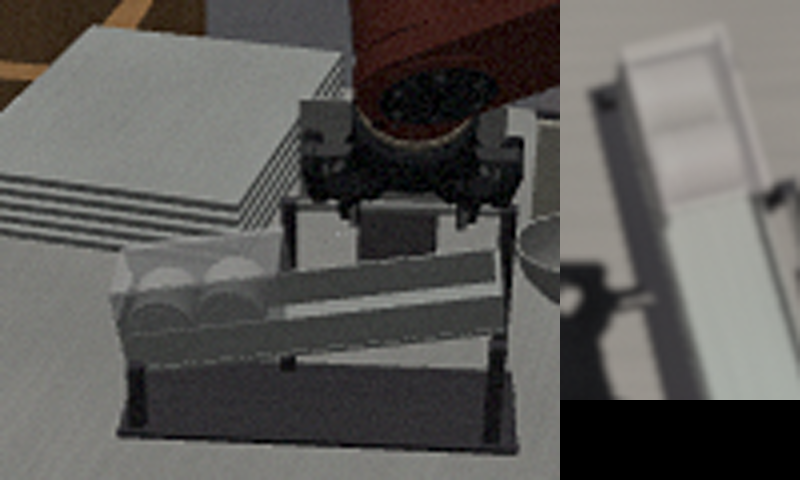

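Both tins lie across the ramp against the stop under the clear roof, at (162,290) and (232,285), and the top view agrees. Now I'll shut the hatch: fingers closed, up and over the panel, then push on its outer face.

```bash
python3 -c "
from pick import *
w1=ch(-.02,.04,.33);w2=ch(0,-.10,.33)
plan(w1,-.25,YC,7); plan(w2,.2,YC,6,(w1,-.25,YC))
"
```

```text
per row mm 19.0 rad 0.065
-2.1 -11.0 -15.3 0.065 0.000 -0.000; -2.0 -11.9 -14.6 0.065 0.000 -0.000; -2.0 -12.9 -13.8 0.065 0.000 -0.000; -2.0 -13.7 -12.9 0.065 0.000 -0.000; -2.0 -14.5 -12.0 0.065 0.000 -0.000; -2.0 -15.3 -11.1 0.065 0.000 -0.000; -2.0 -16.0 -10.0 0.065 0.000 -0.000
per row mm 23.6 rad 0.075
3.3 5.8 -22.6 0.075 -0.000 -0.000; 3.3 4.1 -23.0 0.075 -0.000 -0.000; 3.3 2.3 -23.2 0.075 -0.000 -0.000; 3.3 0.6 -23.3 0.075 -0.000 -0.000; 3.3 -1.2 -23.3 0.075 -0.000 -0.000; 3.3 -2.9 -23.2 0.075 -0.000 -0.000
```

>>> jog_arm --rows "-2 -11 -15 0.065 0 0; -2 -12 -15 0.065 0 0; -2 -13 -14 0.065 0 0; -2 -14 -13 0.065 0 0; -2 -14 -12 0.065 0 0; -2 -15 -11 0.065 0 0; -2 -16 -10 0.065 0 0; 0 0 0 0 0 0; 0 0 0 0 0 0" --grip 0

```text
t: 26.47
tool_pos: [0.4858, -0.1748, 0.3315]
orientation: [-1.821, -0.001, 0.21]
force: [-0.6, 0.4, -1.1]
width: 0.001
```

>>> jog_arm --rows "3 6 -22 0.075 0 0; 3 4 -23 0.075 0 0; 3 2 -23 0.075 0 0; 3 1 -23 0.075 0 0; 3 -1 -23 0.075 0 0; 3 -3 -23 0.075 0 0; 0 0 0 0 0 0; 0 0 0 0 0 0"

```text
t: 27.13
tool_pos: [0.5315, -0.3051, 0.3247]
orientation: [-1.363, 0.007, 0.211]
force: [-0.2, 1.5, -0.3]
width: -0.008
```

```bash
python3 -c "
from pick import *
from hatch import cf
s=telemetry.observe();print(s['tool_pos'],s['orientation'],cf(s['tool_pos']),s['width'],s['force'])
w=[ch(0,-.095,.33),ch(0,-.095,.216),ch(0,-.06,.215),ch(0,-.037,.212),ch(0,-.0195,.204),ch(0,-.005,.1905),ch(0,.002,.180),ch(0,.006,.170)]
plan(w[1],.2,YC,6)
for a,b,n in zip(w[1:],w[2:],[3,3,3,3,2,2]): plan(b,.2,YC,n,(a,.2,YC))
"
```

```text
n 1239
pct [[-0.061, -0.045, 0.153], [-0.001, -0.04, 0.197], [0.06, -0.035, 0.239]]
angle 1.5161189192306512
[ 0.53168368 -0.30377787  0.32651772] [-1.36474537  0.004663    0.21307323] [-0.00149662 -0.09766869  0.32651772] -0.0038826692860058644 [ 0.22335532 -0.05960461  0.52282339]
per row mm 18.4 rad 0.001
0.3 18.1 -3.3 -0.001 -0.000 -0.001; 0.3 18.1 -3.3 -0.001 -0.000 -0.001; 0.3 18.1 -3.3 -0.001 -0.000 -0.001; 0.3 18.1 -3.3 -0.001 -0.000 -0.001; 0.3 18.1 -3.3 -0.001 -0.000 -0.001; 0.3 18.1 -3.2 -0.001 -0.000 -0.001
per row mm 11.7 rad 0.000
0.0 2.6 11.4 0.000 0.000 0.000; 0.0 2.6 11.4 0.000 0.000 0.000; 0.0 2.6 11.4 0.000 0.000 0.000
per row mm 7.7 rad 0.000
-0.0 2.5 7.3 0.000 0.000 0.000; -0.0 2.5 7.3 0.000 0.000 0.000; -0.0 2.5 7.3 0.000 0.000 0.000
per row mm 6.4 rad 0.000
-0.0 3.8 5.2 0.000 0.000 0.000; -0.0 3.8 5.2 0.000 0.000 0.000; -0.0 3.8 5.2 0.000 0.000 0.000
per row mm 6.6 rad 0.000
-0.0 5.4 3.8 0.000 0.000 0.000; -0.0 5.4 3.8 0.000 0.000 0.000; -0.0 5.4 3.8 0.000 0.000 0.000
per row mm 6.3 rad 0.000
0.0 5.8 2.4 0.000 0.000 0.000; 0.0 5.8 2.4 0.000 0.000 0.000
per row mm 5.4 rad 0.000
0.0 5.3 1.0 0.000 0.000 0.000; 0.0 5.3 1.0 0.000 0.000 0.000
```

>>> jog_arm --rows "0 18 -3 0 0 0; 0 18 -3 0 0 0; 0 18 -3 0 0 0; 0 18 -3 0 0 0; 0 18 -3 0 0 0; 0 18 -3 0 0 0; 0 2.5 11 0 0 0; 0 2.5 11 0 0 0; 0 2.5 11 0 0 0; 0 0 0 0 0 0"

```text
t: 28.02
tool_pos: [0.5247, -0.2645, 0.2222]
orientation: [-1.37, -0.002, 0.217]
force: [-0.5, -0.0, -0.3]
width: -0.001
```

>>> jog_arm --rows "0 2.5 7 0 0 0; 0 2.5 7 0 0 0; 0 2.5 7 0 0 0; 0 4 5 0 0 0; 0 4 5 0 0 0; 0 4 5 0 0 0; 0 0 0 0 0 0"

```text
t: 28.6
tool_pos: [0.5153, -0.2275, 0.2071]
orientation: [-1.367, 0.002, 0.215]
force: [-0.5, -1.1, 1.1]
width: 0.002
```

```bash
python3 hatch.py; python3 -c "
from hatch import *
s=telemetry.observe();print(cf(s['tool_pos']),s['force'])"|tail -1
```

```text
n 971
pct [[-0.06, -0.041, 0.153], [-0.001, -0.018, 0.2], [0.061, 0.005, 0.256]]
angle 1.2176414335312482
[-0.00135103 -0.02096934  0.20759798] [ 0.24451399 -0.84634046  0.99904435]
```

>>> jog_arm --rows "0 5 4 0 0 0; 0 5 4 0 0 0; 0 5 4 0 0 0; 0 5 4 0 0 0; 0 6 3 0 0 0; 0 6 2 0 0 0; 0 6 1 0 0 0; 0 0 0 0 0 0; 0 0 0 0 0 0"

```text
t: 29.45
tool_pos: [0.5096, -0.2003, 0.1748]
orientation: [-1.368, 0.001, 0.214]
force: [-0.3, -0.2, -0.5]
width: -0.003
```

```bash
cat > htop.py <<'E'
from hatch import *
s=telemetry.observe();print(s['t'],cf(s['tool_pos']),s['force'])
C=cf(cloud(grab('side')))
for y0 in (-.03,-.015,0,.015,.03,.042):
    m=(abs(C[...,1]-y0)<.005)&(abs(abs(C[...,0])-.05)<.015)&(C[...,2]>.08)&(C[...,2]<.26)
    if m.sum(): print(y0,m.sum(),np.round(np.percentile(C[m][:,2],[5,50,95]),3))
E
python3 htop.py
```

```text
n 1074
pct [[-0.058, -0.047, 0.157], [-0.0, 0.008, 0.167], [0.058, 0.044, 0.258]]
angle 1.455921468993427
29.5 [-0.00092795  0.00765298  0.17530268] [0.46192781 0.20510357 0.37999046]
-0.03 169 [0.083 0.101 0.158]
-0.015 41 [0.094 0.158 0.16 ]
0 84 [0.159 0.247 0.259]
0.015 34 [0.158 0.16  0.162]
0.03 56 [0.087 0.16  0.162]
0.042 151 [0.085 0.106 0.162]
```

The hatch has fallen nearly flat, at z≈0.158–0.161. I'll retreat up and clear, then verify.

>>> jog_arm --rows "0 -20 0 0 0 0; 0 -30 0 0 0 0; 0 -35 -10 0 0 0; 0 -35 -20 0 0 0; 0 -35 -30 0 0 0; 0 0 -35 0 0 0; 0 0 -35 0 0 0; 0 0 -35 0 0 0; 0 0 -20 0 0 0; 0 0 0 0 0 0"

```text
t: 30.38
tool_pos: [0.5537, -0.4091, 0.2855]
orientation: [-1.37, 0.002, 0.21]
force: [-0.6, 0.4, -0.8]
width: -0.0
```

>>> jog_arm --rows "0 0 0 0 0 0; 0 0 0 0 0 0; 0 0 0 0 0 0; 0 0 0 0 0 0; 0 0 0 0 0 0; 0 0 0 0 0 0"

```text
t: 30.88
tool_pos: [0.5546, -0.4041, 0.2885]
orientation: [-1.37, -0.001, 0.215]
force: [-0.3, 0.1, -0.1]
width: 0.001
```

```bash
python3 htop.py|tail -7; python3 -c "
from h import *
from hatch import cf
f=grab('side');g=grab('top');W=cloud(g);C=cf(W)
for y0 in(-.035,-.015,.005,.025,.038):
    m=(abs(C[...,1]-y0)<.004)&(abs(C[...,0])<.06);print('top',y0,np.round(np.median(C[m][:,2]),4))
o=np.load('top0.npz'); W0=cloud(dict(o)); d=W[...,2]-W0[...,2]; ch_=(abs(d)>.015).astype(np.uint8); ch_=cv2.morphologyEx(ch_,cv2.MORPH_OPEN,np.ones((4,4)))
n,l,st,c=cv2.connectedComponentsWithStats(ch_)
for i in range(1,n): print('changed px',st[i],np.round(np.nanmedian(W0[l==i],0),3),np.round(np.nanmedian(W[l==i],0),3))
cv2.imwrite('pics/s9.png',cv2.resize(f['image'],(800,600))[...,::-1])" | grep -v -e '^n ' -e pct -e angle
```

```text
30.9333 [-0.00035802 -0.20069288  0.28838789] [ 0.43871541 -0.13295982  0.23278382]
-0.03 161 [0.084 0.1   0.158]
-0.015 42 [0.094 0.157 0.159]
0 31 [0.156 0.157 0.159]
0.015 34 [0.156 0.157 0.159]
0.03 56 [0.094 0.156 0.159]
0.042 176 [0.086 0.108 0.158]
top -0.035 0.1576
top -0.015 0.1577
top 0.005 0.1574
top 0.025 0.1569
top 0.038 0.097
changed px [  304   117   208   267 23630] [ 0.29  -0.551  0.003] [ 0.388 -0.276  0.669]
changed px [180 157  19  19 282] [0.641 0.151 0.056] [0.649 0.159 0.   ]
changed px [151 193  20  18 293] [0.537 0.235 0.056] [0.54  0.248 0.   ]
changed px [  0 339  18  24 301] [0.201 0.52  0.299] [0.108 0.706 0.   ]
changed px [ 156  345  120   39 3361] [0.062 0.09  0.003] [0.295 0.015 0.716]
```

View pics/s9.png

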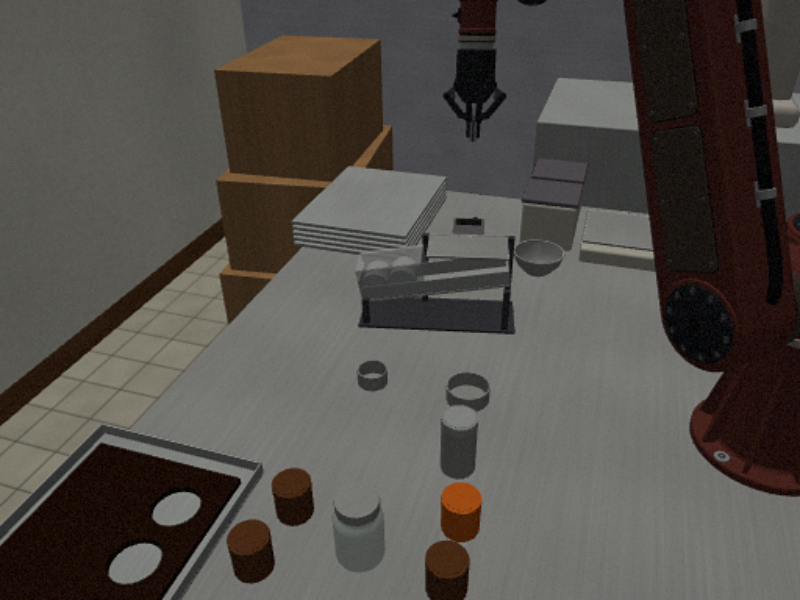

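The hatch is flat and shut at z=0.157. Both tins sit at (375,272) and (405,268) under the roof, the rest of the bench looks unchanged, and the arm is clear.

```bash
python3 -c "
from workcell import order
print(order.sign_off())"
```

```text
the job is handed in; nothing more can be done
None
```

I pressed the hatch open, put both short tins in the chute and swung the hatch shut, then handed the job in at about 31 s. No verdict is reported.

**One slip:** on the first try the first tin caught on the side wall of the mouth and tilted about 0.24 rad in the grip. I lifted it, re-aimed and levelled it against the ramp with about 20 N before letting go. The second tin went in level with no contact.

**Last checks:**
- **Hatch:** it is flat at z ≈ 0.157 m, the same as before I opened it. It opened to about 1.51 rad for loading.
- **Tins:** both lie across the ramp under the clear roof, one against the end stop and one behind it. I confirmed this by picture only, because the depth camera sees the roof rather than the tins.
- **Bench:** in the top camera's depth image, nothing on the bench had moved except the two tins. The bowl, palette knife and nearby bench were behind the arm in that view; the side picture shows the bowl in place, but the knife is only partly visible there.
- **Arm:** it is clear of everything, with the force reading near zero.

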